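# Queue vial carriers on a reader's infeed track

### The job

Load the reader: draw its gate open, take every carrier that has a vial in it out of the tray, set it on the mouth of the track and slide it along between the guide rails, round the bend and past the gate, until all of them stand in a closed-up row against the rubber stop at the reader. Then push the gate fully shut behind them and press the start key on the reader. Do not lift a carrier over the bend or the queue (each must slide past the counting sensor); the bare vial and the empty spare carrier stay in the tray, and the beaker and the tape roll on the bench are left alone.

Things in the scene. Friction and masses are not known exactly. Their poses are not given: they have to be found in the camera images.
- track: Infeed track, fixed: aluminium base plate (x -90 to 125 mm, y -302 to 124 mm of this frame), 12 mm thick; carriers slide easily on its top. At yaw 0 x points away from the robot, y to the left. Origin: plate underside, at the centre of the bend. The reader housing stands at x 22 to 118, y -242 to -298 mm, 79 mm high above the plate; a sensor at (115, 22), 26 mm high; a terminal box at (-46, -235), 24 mm high.
- lane_mouth (a point): Where to set a carrier on, its long side along the lane: on the plate top and the lane's centre line, at (-45, 80) mm of the track. Lane: 48 mm wide between two round steel rails (8 mm bars, tops 17 mm above the plate), open at x = -88 mm, flared over the last 18 mm. It runs in +x of the track to bend_start.
- bend_start (a point): Lane centre line at the start of the bend, on the plate top, (0, 80) mm of the track. From here a quarter circle of 80 mm radius about the track's origin turns right to bend_end.
- bend_end (a point): Lane centre line at the end of the bend, on the plate top, (80, 0) mm of the track. From here the lane runs straight in -y of the track to the stop. The gate blade crosses it 6 mm on (5 mm thick, 8 to 20 mm above the plate); the gate's guide block, 30 mm high, stands at x 30 to 50 mm.
- lane_stop (a point): Foot of the rubber stop's face, on the plate top and the lane's centre line, (80, -238) mm of the track. Four carriers just fill the straight between stop and gate, about 13 mm to spare, their centres then 27, 81, 135 and 189 mm from the stop.
- gate (a joint): Sliding gate: 0 = fully shut (blade across the lane), 0.055 = fully open. At 0.05 and above the lane is clear. The knob moves along -x of the track to open. It stays where it is left (about 1.2 N of friction). It is shut, or nearly, at the start.
- gate_knob (a point): On the axis of the gate's upright black knob, 15 mm in diameter, at 40 mm above the plate; the knob spans 20 to 52 mm above the plate. Shut, it stands at (9, -6) mm of the track.
- start_key (a joint): Start key, a spring push button 24 mm in diameter on top of the reader: 0 = up, 0.005 = fully down (about 4 N). It counts as pressed beyond 0.0035; it springs back.
- start_key_top (a point): Centre of the top face of the start key; it is pressed straight down.
- tray: Low grey tray, fixed, 258 x 178 mm outside, 28 mm high (rolled rim up to 31.5 mm), walls and floor 4 mm; origin at the centre of its underside, x along its long side. Holds the loaded carriers, a bare vial and an empty carrier, in any order, standing 60 to 100 mm apart.
- carrier_1: Loaded carrier (3 or 4 are present, all alike; None when absent): an oblong white and grey plastic sled, 54 mm long (x) and 42 mm wide (y) with full-round ends, 26 mm high, with a capped vial 27 mm in diameter fixed upright in its middle, the top of the cap 70 mm above the underside; the cap takes up about the top 17 mm. About 150 g. Origin: centre of its underside; z up. It may stand turned any way in the tray.
- carrier_2: As carrier_1.
- carrier_3: As carrier_1.
- carrier_4: As carrier_1.
- spare_carrier: Empty carrier without a vial, otherwise the same sled; stays in the tray.
- bare_vial: Bare capped vial, 29 mm in diameter, 61 mm high, standing in the tray without a carrier; stays there. Origin: centre of its underside.
- beaker_100: Glass beaker, 59 mm in diameter, 70 mm high, on the bench between robot and work; leave alone. Origin: centre of its underside.
- tape_roll: Roll of labelling tape, 52 mm in diameter, 19 mm high, on the bench between robot and work; leave alone. Origin: centre of its underside.

How it is judged:
By the outcome, as a careful person would: the job done as asked, in the order asked, and still so for the second after the job is handed in, with the robot touching nothing.
Of carrier_1, carrier_2, carrier_3, carrier_4 only 3 to 4 are there at a start; the rules pass over those that are not, and their reading is None.
At some moment in a run one of carrier_1, carrier_2, carrier_3, carrier_4 may be knocked a few centimetres aside while the robot is not near it.
It also fails if it takes over 210 s, if anything falls off the work surface, if the arm or the gripper's body presses on something with over 40 N, if the wrist force passes 120 N, or if a joint passes its speed limit or range.

### The arm

A 7-joint arm with a two-finger parallel gripper is mounted at the origin on a cart in front of the work surface, level with it; the furniture and walls round the work are solid. World frame = base frame: x ahead of the robot, y to its left, z up, the work surface at z = 0. Lengths are in m, angles in rad, forces in N, time in s.
With the tool pointing down it reaches from about 0.35 to 0.9 m from the base axis. Payload 8.1 kg.
Tool frame: the origin (TCP) lies at the very end of the fingers, on their centre line; the grasp point (between the pads) lies 19 mm behind it; z points along the fingers, y is the line along which they close (so a half turn about z gives the same grasp; the last joint's range is limited). The gripper opens to 85 mm and grips with 20 to 120 N. Pads are 22 mm wide; open, the fingers measure 114 mm over their backs; the gripper's body (76 mm by 85 mm) begins 54 mm behind the grasp point. The pads swing forward as they close: fully open they stand 13 mm farther back than shut.
Start: joints at [-1.217, 0.434, 0.025, 1.573, -0.012, 1.134, -0.075], TCP at [0.276, 0.561, 0.231] pointing down, gripper open.
Joint ranges: [-2.62, 2.62], [-0.44, 2.09], [-1.27, 1.32], [0.08, 2.57], [-1.32, 4.46], [0.12, 2], [-2.74, 2.74]. Speed limits (rad/s): [2.22, 2.22, 3.01, 3.01, 3.14, 3.14, 3.14].

### API

Orientations are given as a 3x3 rotation matrix whose columns are the frame's x, y, z axes.
In Python, from bench import robot gives the robot as it stands.
- The arm moves only by the shell command python3 -m inch 'ROWS' [FORCE]. ROWS is JSON, a list of rows, each a list of 7 numbers: the opening, from 0 (shut) to 1 (fully open), then the shift along the world's x, y, z in mm, then the turn, a rotation vector about the world's x, y, z in rad. A call has exactly 10 rows; each row shifts and turns the commanded pose from where the row before left it; what a row does not reach is not made up. A row lasts 1/12 s, in which the tool goes at most 41.7 mm and 7.16 degrees, less where a joint would pass 70% of its speed; a pose out of reach is approached as far as the arm can. A call with a gripper value outside its range is refused whole. The fingers move at their own pace and stop on an object; FORCE is the grip in N (left out, the last holds). Time passes only in rows, so rows that do not move let the fingers close, or fill a call up. It gives the time, the measured TCP pose, the force, the opening and the grip force at its end, in the units of the state.
- robot.get_obs(): the state, without advancing time (a new reading comes with each control period).
- robot.get_image(name): name is "scene" or "side" or "wrist"; returns a dict with "image" (480x640x3 uint8, red, green, blue), "vfov" (degrees; the focal length in pixels is half the picture's height over the tangent of half this angle, whatever the lens; pixels are square), "cx", "cy" (the principal point, pixels), "camera_from_world" (4x4, takes a point from world to camera coordinates). Camera axes: x right, y up, looking along -z (the intrinsics and any distortion apply to the point x, -y, -z); pixel columns grow to the right and rows downward; lengths in m; the calibration is good to about 2 mm. A picture is of the moment at which its call begins. There is no depth.
- robot.finish_job(): hands the job in; it is judged then, once.
The state is a dict: "time_s": time; "q": joint angles; "qd": joint speeds; "effort": joint torques, N m; "ee_pos": TCP position; "tool_rot": TCP orientation; "contact_force": force on the tool from outside, world axes, zero at the start; "moment": the same for the moment, N m; "finger_gap": finger opening in m; "finger_force": force on a finger pad.
Only numpy, scipy, OpenCV 4.12 (cv2) and the standard library are available. Lean on these libraries where they do the work, as an engineer would, in place of code of your own. Each camera call takes 0.05 s, during which the arm holds its last target. There are 200 camera calls.

## Working session

There is one attempt and no reset: what is moved stays moved. The work goes in short steps, Python scripts to look and compute and a shell command to move; the robot and the scene stay as the last step left them, time stands still between calls to the robot, and variables do not carry over. Pictures are saved under pics/ and viewed, at most 14 in all, crops included, and the job is handed in when it is done.

```bash
mkdir -p pics; ls; cat > h.py <<'E'
import numpy as np, cv2
from bench import robot
def snap(n,f):
    d=robot.get_image(n); cv2.imwrite(f'pics/{f}.png',d['image'][:,:,::-1]); np.savez(f'pics/{f}.npz',**{k:d[k] for k in('vfov','cx','cy','camera_from_world')}, extra=np.array(str({k:v for k,v in d.items() if k!='image'})))
    return d
def world(f,u,v,z):
    d=np.load(f'pics/{f}.npz'); F=240/np.tan(np.radians(float(d['vfov']))/2); T=d['camera_from_world']
    r=T[:3,:3].T@np.array([(u-d['cx'])/F,-(v-d['cy'])/F,-1]); c=-T[:3,:3].T@T[:3,3]
    return c+r*(z-c[2])/r[2]
def proj(f,p):
    d=np.load(f'pics/{f}.npz'); F=240/np.tan(np.radians(float(d['vfov']))/2); T=d['camera_from_world']
    q=T[:3,:3]@np.array(p)+T[:3,3]; return float(d['cx']+F*q[0]/-q[2]),float(d['cy']+F*-q[1]/-q[2])
E
python3 - <<'E'
from h import *
for n in('scene','side','wrist'):
    snap(n,n+'0'); print(n,np.load(f'pics/{n}0.npz')['extra'])
o=robot.get_obs();print(o)
E
```

```text
pics
scene {'vfov': 49.24948652639845, 'cx': 324.9054817003032, 'cy': 243.57736808430028, 'camera_from_world': array([[ 0.56220584, -0.82689112, -0.01325415, -0.23327072],
       [ 0.64959018,  0.43162614,  0.62588455, -0.42136159],
       [-0.51181754, -0.36048571,  0.77980309, -0.83268727],
       [ 0.        ,  0.        ,  0.        ,  1.        ]])}
side {'vfov': 56.27500112024602, 'cx': 318.25570546206006, 'cy': 244.5279054030546, 'camera_from_world': array([[-0.99989227,  0.00183092,  0.01456321,  0.50638683],
       [ 0.01053565, -0.60129084,  0.79896078, -0.01859232],
       [ 0.01021956,  0.79902815,  0.60120677, -1.11313339],
       [ 0.        ,  0.        ,  0.        ,  1.        ]])}
wrist {'vfov': 60.63094745509038, 'cx': 322.0342070114637, 'cy': 234.67348758983414, 'camera_from_world': array([[ 0.44159567,  0.89721275, -0.00159279, -0.62363504],
       [-0.85225031,  0.41890951, -0.31334363,  0.04026627],
       [-0.28046866,  0.13972865,  0.94963848, -0.38001271],
       [ 0.        ,  0.        ,  0.        ,  1.        ]])}
{'time_s': 0.15, 'q': array([-1.21658462,  0.43509159,  0.02494031,  1.57386734, -0.01160426,
        1.13399845, -0.07511617]), 'qd': array([-0.00169822, -0.00015726, -0.0004036 , -0.002923  , -0.00081746,
       -0.00054393,  0.00044187]), 'effort': array([ 2.65635717e-03, -6.70877981e+01,  1.02649860e+00, -3.16447735e+01,
        1.57597486e-02,  8.90999450e-03,  1.39352875e-05]), 'ee_pos': array([0.27553701, 0.56056583, 0.23069607]), 'tool_rot': array([[-8.97438814e-01,  4.41138720e-01, -4.52115047e-04],
       [ 4.41138942e-01,  8.97438104e-01, -1.13311413e-03],
       [-9.41152450e-05, -1.21634615e-03, -9.99999256e-01]]), 'contact_force': array([-0.55527624, -0.32680527,  0.12489626]), 'moment': array([-0.0339262 , -0.00135971,  0.02373504]), 'finger_force': 0.0, 'finger_gap': 0.08537457331320367}
```

View pics/scene0.png

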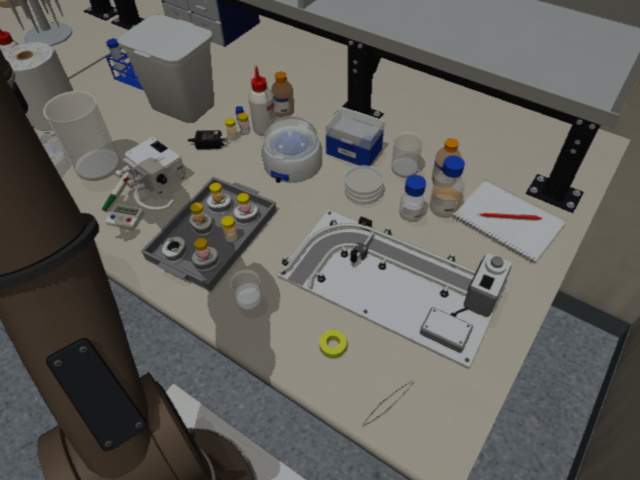

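View pics/side0.png

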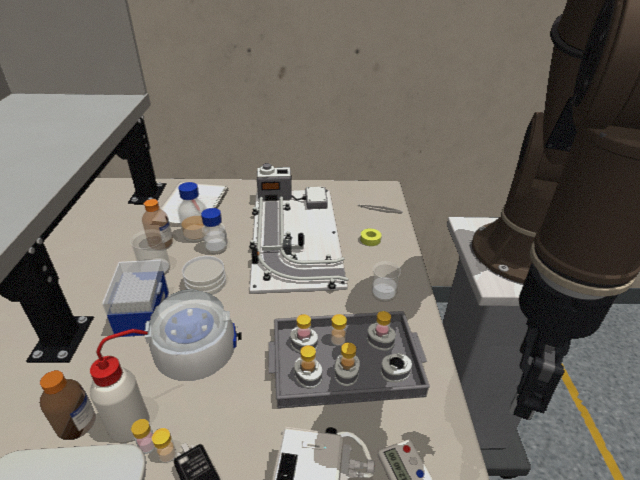

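```bash
python3 - <<'E'
import cv2
a=cv2.imread('pics/scene0.png')[160:380,130:530]; cv2.imwrite('pics/c1.png',cv2.resize(a,(800,440),interpolation=2))
a=cv2.imread('pics/side0.png')[155:415,235:435]; cv2.imwrite('pics/c2.png',cv2.resize(a,(460,598),interpolation=2))
E
```

```text
(no output)
```

View pics/c1.png

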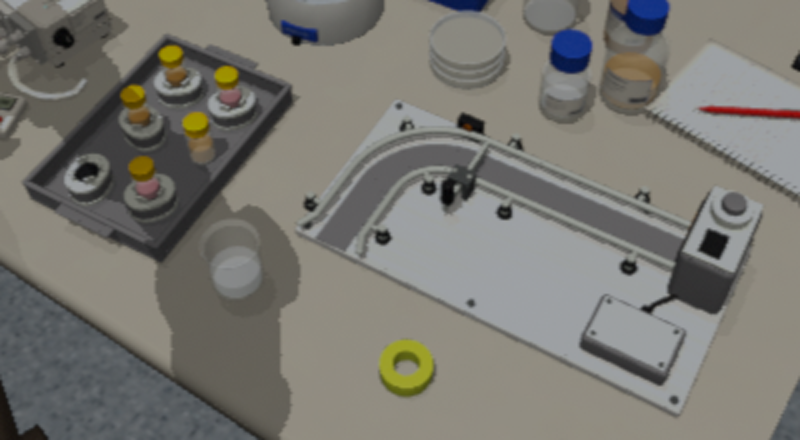

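View pics/c2.png

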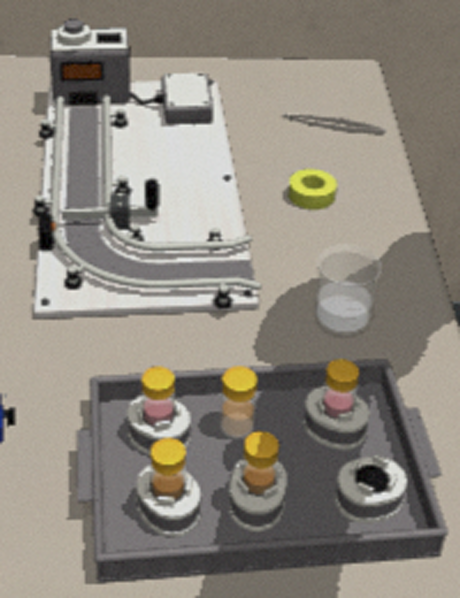

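```bash
cat > t.py <<'E'
from h import *
from scipy.optimize import least_squares as ls
c1=lambda u,v:('scene0',130+u/2,160+v/2)
c2=lambda u,v:('side0',235+u/2.3,155+v/2.3)
def tw(p,x,y,z):
    c,s=np.cos(p[2]),np.sin(p[2]); return [p[0]+c*x-s*y,p[1]+s*x+c*y,z]
E
python3 - <<'E'
from t import *
pts=[(c1(397,101),(.125,.124,.012)),(c1(297,228),(-.09,.124,.012)),(c1(679,413),(-.09,-.302,.012)),
(c2(34,311),(.125,.124,.012)),(c2(258,307),(-.09,.124,.012))]
f=lambda p:np.concatenate([np.array(proj(c[0],tw(p,*q)))-c[1:] for c,q in pts])
r=ls(f,[.6,-.1,0]);print(r.x,r.fun.round(1))
p=r.x
for n,q in dict(mouth=(-.045,.08,.012),bs=(0,.08,.012),be=(.08,0,.012),stop=(.08,-.238,.012),knob=(.009,-.006,.052)).items(): print(n,np.round(tw(p,*q),3),proj('scene0',tw(p,*q)),proj('side0',tw(p,*q)))
for n,q in dict(key=(.07,-.27,.095)).items(): print(n,np.round(tw(p,*q),3))
print('key',world(*c1(735,200),.097),world(*c2(74,28),.097))
# caps: top centre of cap
for n,a,b,z in [('A',(171,50),(158,374),.074),('B',(227,72),None,.074),('C',(133,91),(0,0),.074),('E',(142,161),(0,0),.074),('D',(196,117),(240,374),.065),('emp',(88,172),(373,470),.03)]:
    print(n,world(*c1(*a),z).round(3))
for b,z in [((158,374),.074),((342,366),.074),((168,447),.074),((262,440),.074),((240,374),.065),((373,470),.03)]: print(b,world(*c2(*b),z).round(3))
print('beaker',world(*c1(238,285),0),world(*c2(343,322),0),'tape',world(*c1(407,370),.01))
E
```

```text
[0.54218152 0.02528197 0.0726766 ] [-1.1 -2.1 -2.   0.2  0.3  0.7 -1.1 -0.9 -0.1 -3.1]
mouth [0.491 0.102 0.012] (305.45561639372147, 267.43221118475276) (324.99449051537124, 273.15631717295076)
bs [0.536 0.105 0.012] (316.25647500669663, 252.83366662661558) (305.2047527410748, 273.9014387324658)
be [0.622 0.031 0.012] (366.02515134331816, 241.94481654715034) (270.11600494412977, 253.35815244853163)
stop [ 0.639 -0.206  0.012] (469.18585613711514, 286.2169144124717) (271.0432117386891, 201.30346931691565)
knob [0.552 0.02  0.052] (353.78189217794676, 254.176115798828) (299.4829591042317, 237.43057469588544)
key [ 0.632 -0.239  0.095]
key [ 0.66314904 -0.23595922  0.097     ] [ 0.64927317 -0.24791666  0.097     ]
A [0.531 0.376 0.074]
B [0.539 0.301 0.074]
C [0.46  0.369 0.074]
E [0.392 0.293 0.074]
D [0.475 0.293 0.065]
emp [0.37  0.363 0.03 ]
(158, 374) [0.535 0.3   0.074]
(342, 366) [0.386 0.289 0.074]
(168, 447) [0.526 0.374 0.074]
(262, 440) [0.455 0.366 0.074]
(240, 374) [0.469 0.29  0.065]
(373, 470) [0.366 0.358 0.03 ]
beaker [0.36185193 0.15197415 0.        ] [0.36253294 0.15915558 0.        ] tape [ 0.37332905 -0.04826032  0.01      ]
```

```bash
python3 -m inch '[[1,11,-26,2,0,0,0.053],[1,11,-26,2,0,0,0.053],[1,11,-26,2,0,0,0.053],[1,11,-26,2,0,0,0.053],[1,11,-26,2,0,0,0.053],[1,11,-26,2,0,0,0.053],[1,11,-26,2,0,0,0.053],[1,11,-26,2,0,0,0.053],[1,11,-26,2,0,0,0.053],[1,11,-26,2,0,0,0.053]]'
python3 -c "
from h import *
snap('wrist','w1')"
python3 -m inch '[[1,11,-26,2,0,0,0],[1,11,-26,2,0,0,0],[1,11,-26,2,0,0,0],[1,11,-26,2,0,0,0],[1,11,-26,2,0,0,0],[1,11,-26,2,0,0,0],[1,11,-26,2,0,0,0],[1,11,-26,2,0,0,0],[1,11,-26,2,0,0,0],[1,0,0,0,0,0,0]]'
python3 - <<'E'
from h import *
snap('wrist','w2')
a=cv2.imread('pics/w1.png');b=cv2.imread('pics/w2.png')
print(robot.get_obs()['tool_rot'])
E
```

```text
time_s: 0.98
ee_pos: [0.3859, 0.2994, 0.2513]
tool_rot: [[-0.997, -0.076, -0.0], [-0.076, 0.997, -0.0], [0.0, -0.0, -1.0]]
contact_force: [0.8, -0.6, -0.5]
finger_gap: 0.0855
finger_force: 0.0
time_s: 1.87
ee_pos: [0.4865, 0.0611, 0.2697]
tool_rot: [[-0.998, -0.066, 0.001], [-0.066, 0.998, -0.002], [-0.001, -0.002, -1.0]]
contact_force: [0.7, 0.6, -0.4]
finger_gap: 0.0854
finger_force: 0.0
[[-9.97723694e-01 -6.74329545e-02  4.76131262e-04]
 [-6.74333827e-02  9.97723327e-01 -9.49248413e-04]
 [-4.11036642e-04 -9.79194775e-04 -9.99999436e-01]]
```

View pics/w2.png

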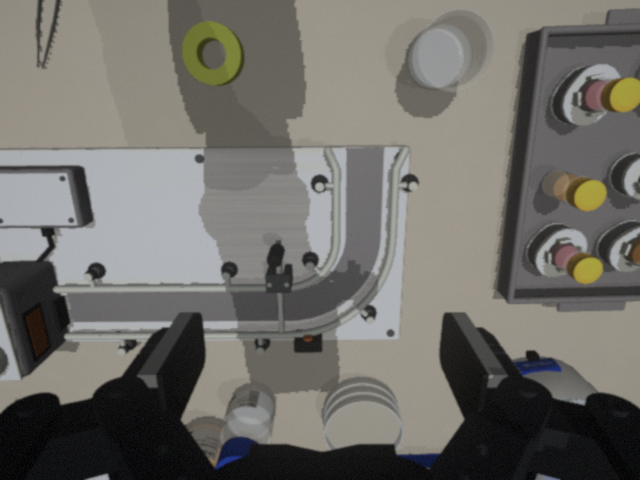

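View pics/w1.png

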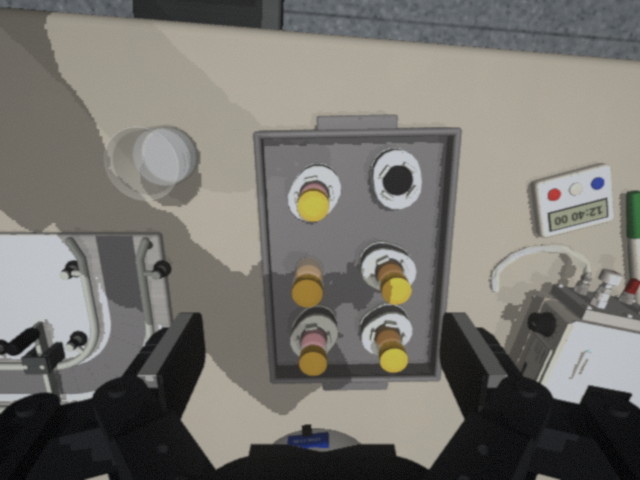

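```bash
cat >> t.py <<'E'
def fitw2():
    E=[((409,147),(-.09,.124,.012)),((400,339),(.125,.124,.012)),((5,149),(-.09,None,.012)),((60,288),(.052,None,.027)),((60,334),(.108,None,.027)),((338,200),(None,.052,.027)),((397,200),(None,.108,.027))]
    def f(p):
        o=[]
        for (u,v),q in E:
            w=world('w2',u,v,q[2]); c,s=np.cos(p[2]),np.sin(p[2]); d=w[:2]-p[:2]
            l=(c*d[0]+s*d[1],-s*d[0]+c*d[1]); o+=[1000*(l[i]-q[i]) for i in(0,1) if q[i] is not None]
        return np.array(o)
    return ls(f,[.55,.03,.07])
E
python3 - <<'E'
from t import *
r=fitw2();p=r.x;print(p,r.fun.round(1))
for n,q in dict(mouth=(-.045,.08,.012),bs=(0,.08,.012),be=(.08,0,.012),stop=(.08,-.238,.012),knob=(.009,-.006,.064)).items(): print(n,np.round(tw(p,*q),4),np.round(proj('w2',tw(p,*q))),np.round(proj('scene0',tw(p,*q)),1),np.round(proj('side0',tw(p,*q)),1))
print('knobtop',world('w2',277,247,.064))
for n,u,v,z in[('E',313,205,.074),('A',394,359,.074),('B',313,360,.074),('C',397,290,.074)]: print(n,world('w1',u,v,z).round(4))
a=cv2.imread('pics/w1.png')[140:390,255:465]; cv2.imwrite('pics/c3.png',cv2.resize(a,None,fx=2.4,fy=2.4,interpolation=2))
E
```

```text
[0.54048397 0.02604047 0.07101575] [ 2.  -2.8 -1.6  0.   1.8 -0.3 -1.9  1.1  1.7]
mouth [0.4899 0.1026 0.012 ] [365. 191.] [304.7 267.8] [325.7 273.4]
bs [0.5348 0.1058 0.012 ] [364. 234.] [315.6 253.2] [305.9 274.1]
be [0.6203 0.0317 0.012 ] [288. 305.] [365.4 242.3] [270.8 253.5]
stop [ 0.6372 -0.2057  0.012 ] [ 70. 306.] [468.5 286.8] [271.8 201.4]
knob [0.5499 0.0207 0.064 ] [274. 262.] [353.2 251. ] [300.1 233.5]
knobtop [0.53499587 0.0226978  0.064     ]
E [0.386  0.2917 0.074 ]
A [0.5242 0.375  0.074 ]
B [0.5308 0.3016 0.074 ]
C [0.4553 0.3686 0.074 ]
```

View pics/c3.png

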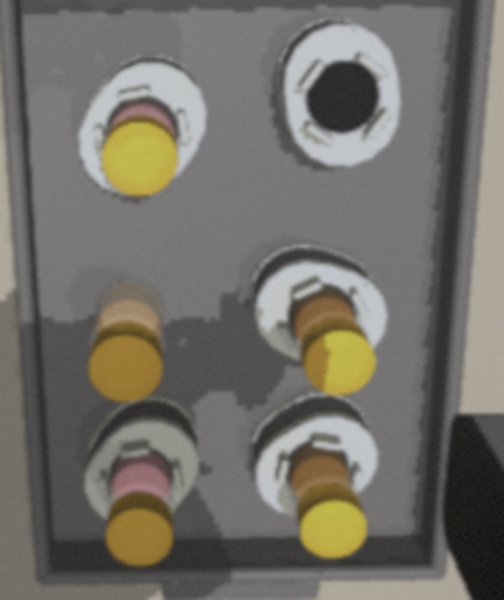

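```bash
cat > yaw.py <<'E'
from t import *
def fit(img,f,x0,y0,thr=None,z=.030):
    g=cv2.imread(f'pics/{img}.png'); hsv=cv2.cvtColor(g,cv2.COLOR_BGR2HSV)
    n=np.arange(-.042,.0421,.0015); X,Y=np.meshgrid(n,n)
    U=np.array([proj(f,(x0+a,y0+b,z)) for a,b in zip(X.ravel(),Y.ravel())],np.float32).reshape(*X.shape,2)
    s=cv2.remap(hsv,U[...,0],U[...,1],cv2.INTER_LINEAR)
    sat,val=s[...,1],s[...,2].astype(int)
    t=thr or 140
    W=((sat<60)&(val>t)).astype(float)
    # occlusion mask: vial silhouette
    m=np.zeros(g.shape[:2],np.uint8)
    P=np.array([proj(f,(x0+.0145*np.cos(a),y0+.0145*np.sin(a),zz)) for a in np.arange(0,6.3,.3) for zz in(z,.075)],np.float32)
    cv2.fillConvexPoly(m,cv2.convexHull(P.astype(np.int32)),255)
    M=cv2.remap(m,U[...,0],U[...,1],0)==0
    best=None
    for dx in np.arange(-.008,.0081,.002):
     for dy in np.arange(-.008,.0081,.002):
      for th in np.arange(-90,90,5):
        c,sn=np.cos(np.radians(th)),np.sin(np.radians(th))
        a=(X-dx)*c+(Y-dy)*sn;b=-(X-dx)*sn+(Y-dy)*c
        ins=np.hypot(np.maximum(abs(a)-.006,0),b)<.021
        sc=np.sum(np.where(ins,W,1-W)[M])/M.sum()
        if best is None or sc>best[0]: best=(sc,x0+dx,y0+dy,th)
    return np.round(best,4)
E
python3 - <<'E'
from yaw import *
for n,x,y in[('E',.386,.2917),('A',.5242,.375),('B',.5308,.3016),('C',.4553,.3686),('emp',.368,.36)]:
    for t in(130,150):print(n,t,fit('w1','w1',x,y,t))
r=fitw2();p=r.x
for z in(.064,.032):print(proj('w2',tw(p,.009,-.006,z)))
o=robot.get_obs();k=np.array(tw(p,.009,-.006,.047));print('to knob',(k-o['ee_pos'])*1000, o['ee_pos'])
E
```

```text
E 130 [  0.9883   0.386    0.2917 -40.    ]
E 150 [  0.9886   0.388    0.2917 -25.    ]
A 130 [  0.9857   0.5262   0.375  -50.    ]
A 150 [  0.9829   0.5262   0.375  -45.    ]
B 130 [  0.9766   0.5368   0.3016 -25.    ]
B 150 [0.9157 0.5388 0.3016 0.    ]
C 130 [ 0.9824  0.4573  0.3686 75.    ]
C 150 [ 0.9707  0.4573  0.3686 75.    ]
emp 130 [ 0.9823  0.368   0.366  15.    ]
emp 150 [ 0.9804  0.368   0.366  10.    ]
(274.3040912512127, 262.16954833425257)
(277.96120628891106, 249.90583821336634)
to knob [  64.35905346  -43.2731993  -222.40923406] [0.48552797 0.0639674  0.26940923]
```

```bash
python3 -m inch '[[1,13,-9,-20,0,0,0],[1,13,-9,-20,0,0,0],[1,13,-9,-20,0,0,0],[1,13,-8,-30,0,0,0],[1,12,-8,-30,0,0,0],[1,0,0,-30,0,0,0],[1,0,0,-30,0,0,0],[1,0,0,-25,0,0,0],[1,0,0,-20,0,0,0],[1,0,0,-8,0,0,0]]' 30
python3 -m inch '[[0,0,0,0,0,0,0],[0,0,0,0,0,0,0],[0,0,0,0,0,0,0],[0,0,0,0,0,0,0],[0,0,0,0,0,0,0],[0,0,0,0,0,0,0],[0,0,0,0,0,0,0],[0,0,0,0,0,0,0],[0,0,0,0,0,0,0],[0,0,0,0,0,0,0]]'
```

```text
time_s: 2.75
ee_pos: [0.5466, 0.0251, 0.0334]
tool_rot: [[-0.997, -0.074, -0.005], [-0.074, 0.997, 0.0], [0.005, 0.0, -1.0]]
contact_force: [0.0, -0.0, 0.1]
finger_gap: 0.0854
finger_force: 0.0
time_s: 3.58
ee_pos: [0.5498, 0.0207, 0.0377]
tool_rot: [[-0.998, -0.07, 0.003], [-0.07, 0.998, -0.003], [-0.002, -0.003, -1.0]]
contact_force: [-0.4, -8.7, 6.4]
finger_gap: 0.0139
finger_force: 30.0
```

```bash
python3 -m inch '[[0,-6,-0.5,0,0,0,0],[0,-6,-0.5,0,0,0,0],[0,-6,-0.5,0,0,0,0],[0,-6,-0.5,0,0,0,0],[0,-6,-0.5,0,0,0,0],[0,-6,-0.5,0,0,0,0],[0,-6,-0.5,0,0,0,0],[0,-6,-0.5,0,0,0,0],[0,-6,-0.4,0,0,0,0],[0,-2,0,0,0,0,0]]'
```

```text
time_s: 4.42
ee_pos: [0.4968, 0.0169, 0.0379]
tool_rot: [[-0.997, -0.07, 0.009], [-0.07, 0.998, -0.002], [-0.009, -0.003, -1.0]]
contact_force: [15.6, -10.3, -10.4]
finger_gap: 0.0136
finger_force: 29.4
```

```bash
python3 -m inch '[[0,-2,0,0,0,0,0],[0,-1,0,0,0,0,0],[0.55,0,0,0,0,0,0],[0.55,0,0,0,0,0,0],[0.55,0,0,0,0,0,0],[0.55,0,0,15,0,0,0],[0.55,0,0,30,0,0,0],[0.55,0,0,35,0,0,0],[0.55,0,0,35,0,0,0],[0.55,0,0,35,0,0,0]]'
python3 -m inch '[[0.55,-12,32,6,0,0,0],[0.55,-12,32,6,0,0,0],[0.55,-12,32,6,0,0,0],[0.55,-12,32,6,0,0,0],[0.55,-12,32,6,0,0,0],[0.55,-12,32,6,0,0,0],[0.55,-12,32,6,0,0,0],[0.55,-12,32,6,0,0,0],[0.55,-12,25,6,0,0,0],[0.55,0,0,0,0,0,0]]'
cat > look.py <<'E'
from yaw import *
import sys
def look(f,thr=130):
    snap('wrist',f); g=cv2.imread(f'pics/{f}.png'); h=cv2.cvtColor(g,cv2.COLOR_BGR2HSV)
    m=cv2.inRange(h,(12,150,90),(32,255,255)); m=cv2.morphologyEx(m,cv2.MORPH_OPEN,np.ones((3,3)))
    n,_,st,ce=cv2.connectedComponentsWithStats(m)
    o=robot.get_obs(); print('tcp',o['ee_pos'].round(4),'yawy',np.degrees(np.arctan2(o['tool_rot'][1,1],o['tool_rot'][0,1])).round(1),'q7',o['q'][6].round(2))
    for i in range(1,n):
        if st[i,4]<250: continue
        w=world(f,*ce[i],.067)
        if not(.33<w[0]<.6 and .22<w[1]<.45): continue
        print(ce[i].round(),st[i,4],w.round(4),fit(f,f,w[0],w[1],thr))
if __name__=='__main__': look(sys.argv[1])
E
python3 look.py l1; python3 -c "
from h import *
snap('side','s1')
a=cv2.imread('pics/s1.png')[180:300,230:360];cv2.imwrite('pics/s1c.png',cv2.resize(a,None,fx=3,fy=3))"
```

```text
time_s: 5.25
ee_pos: [0.4887, 0.0197, 0.1879]
tool_rot: [[-0.997, -0.073, -0.001], [-0.073, 0.997, 0.0], [0.001, 0.0, -1.0]]
contact_force: [1.1, -0.3, -0.9]
finger_gap: 0.0468
finger_force: 0.0
time_s: 6.08
ee_pos: [0.3783, 0.3067, 0.2414]
tool_rot: [[-0.997, -0.082, -0.0], [-0.082, 0.997, 0.003], [0.0, 0.004, -1.0]]
contact_force: [-0.5, 1.0, 0.5]
finger_gap: 0.0472
finger_force: 0.0
tcp [0.3796 0.3036 0.2408] yawy 94.5 q7 0.88
[302. 217.] 730 [0.3879 0.2916 0.067 ] [  0.9763   0.3859   0.2916 -40.    ]
[383. 298.] 407 [0.4544 0.3654 0.067 ] [ 0.987   0.4564  0.3694 75.    ]
[296. 304.] 692 [0.4665 0.2919 0.067 ] [0.9204 0.4745 0.2919 0.    ]
[380. 371.] 474 [0.5281 0.3724 0.067 ] [ 0.9447  0.5341  0.3724 30.    ]
[302. 376.] 551 [0.539  0.3015 0.067 ] [  0.9517   0.537    0.3015 -25.    ]
```

View pics/s1c.png

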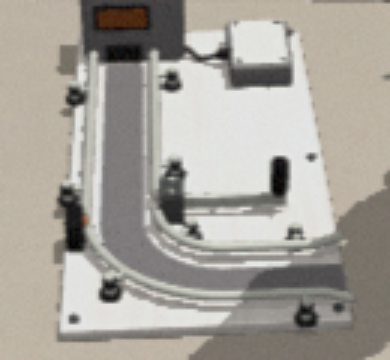

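```bash
python3 -m inch '[[0.55,1.1,-2,-5,0,0,-0.1],[0.55,1.1,-2,-15,0,0,-0.1],[0.55,1.1,-2,-20,0,0,-0.1],[0.55,1.1,-2,-25,0,0,-0.1],[0.55,1.1,-2,-28,0,0,-0.1],[0.55,1,-2,-28,0,0,-0.1],[0.55,0,0,-28,0,0,-0.1],[0.55,0,0,-25,0,0,0],[0.55,0,0,-20,0,0,0],[0.55,0,0,-8,0,0,0]]' 30
python3 -m inch '[[0.55,0,0,0,0,0,0],[0.2,0,0,0,0,0,0],[0.2,0,0,0,0,0,0],[0.2,0,0,0,0,0,0],[0.2,0,0,0,0,0,0],[0.2,0,0,0,0,0,0],[0.2,0,0,5,0,0,0],[0.2,0,0,15,0,0,0],[0.2,0,0,20,0,0,0],[0.2,0,0,20,0,0,0]]'; python3 -c "
from h import *
o=robot.get_obs();print(o['ee_pos'])"
```

```text
time_s: 7.02
ee_pos: [0.3873, 0.2859, 0.0359]
tool_rot: [[-0.809, 0.588, -0.003], [0.588, 0.809, -0.004], [0.0, -0.004, -1.0]]
contact_force: [-0.5, -1.9, -0.2]
finger_gap: 0.0471
finger_force: 0.0
time_s: 7.85
ee_pos: [0.3877, 0.2882, 0.0991]
tool_rot: [[-0.81, 0.587, -0.001], [0.587, 0.81, -0.001], [0.0, -0.001, -1.0]]
contact_force: [0.2, 0.9, -2.2]
finger_gap: 0.0262
finger_force: 29.8
[0.38774621 0.28817554 0.09914126]
```

```bash
python3 -m inch '[[0.2,5,-10,5,0,0,0.07],[0.2,11,-20,0,0,0,0.07],[0.2,12,-22,0,0,0,0.07],[0.2,12,-22,0,0,0,0.07],[0.2,12,-22,0,0,0,0.07],[0.2,12,-22,0,0,0,0.07],[0.2,12,-21,0,0,0,0.07],[0.2,12,-20,0,0,0,0.07],[0.2,9,-17,0,0,0,0.07],[0.2,5,-9.6,-5,0,0,0.07]]'
python3 -m inch '[[0.2,0,0,0,0,0,0],[0.2,0,0,-5,0,0,0],[0.2,0,0,-10,0,0,0],[0.2,0,0,-10,0,0,0],[0.2,0,0,-10,0,0,0],[0.2,0,0,-8,0,0,0],[0.2,0,0,-5,0,0,0],[0.2,0,0,-2,0,0,0],[0.2,0,0,-2,0,0,0],[0.2,0,0,0,0,0,0]]'
python3 - <<'E'
from t import *
for c in('side','scene','wrist'):snap(c,c+'m')
a=cv2.imread('pics/sidem.png')[200:300,240:380];b=cv2.imread('pics/scenem.png')[190:310,250:410];
a=cv2.resize(a,(400,300));b=cv2.resize(b,(400,300));cv2.imwrite('pics/m.png',np.vstack([np.hstack([a,b]),np.hstack([cv2.resize(cv2.imread('pics/wristm.png'),(400,300)),a*0])]))
print(robot.get_obs()['ee_pos'],robot.get_obs()['contact_force'])
E
```

```text
time_s: 8.68
ee_pos: [0.4918, 0.1004, 0.0994]
tool_rot: [[-0.997, -0.074, 0.002], [-0.074, 0.997, -0.0], [-0.002, -0.001, -1.0]]
contact_force: [0.7, -0.1, -2.2]
finger_gap: 0.0262
finger_force: 29.8
time_s: 9.52
ee_pos: [0.4904, 0.1033, 0.0474]
tool_rot: [[-0.997, -0.073, 0.001], [-0.073, 0.997, 0.0], [-0.001, 0.0, -1.0]]
contact_force: [-4.7, -0.5, 13.5]
finger_gap: 0.0262
finger_force: 31.4
[0.49057041 0.10326427 0.04742688] [-4.11216123 -1.09409717 15.02759227]
```

View pics/m.png

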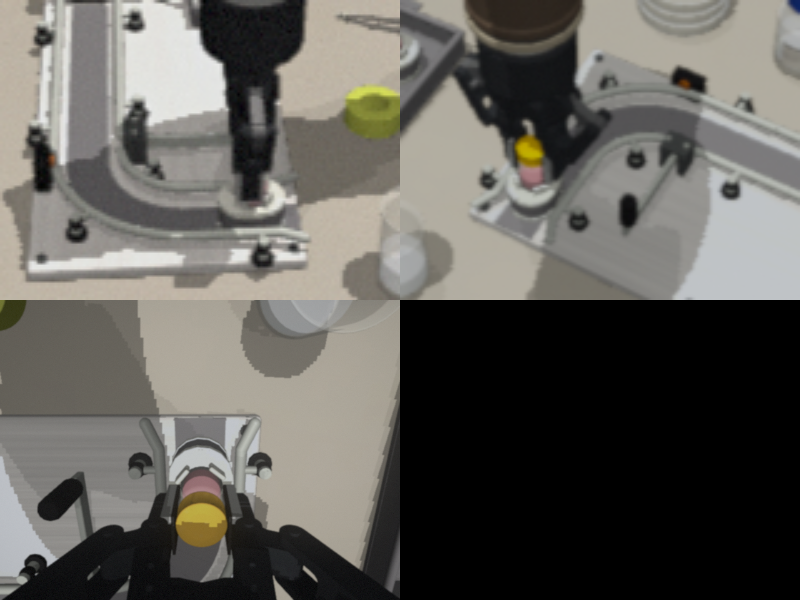

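```bash
python3 -m inch '[[0.2,0,0,0.8,0,0,0],[0.2,9,0.6,0,0,0,0],[0.2,9,0.6,0,0,0,0],[0.2,9,0.6,0,0,0,0],[0.2,9,0.6,0,0,0,0],[0.2,8.5,0.6,0,0,0,0],[0.2,0,0,0,0,0,0],[0.2,8.4,0.1,0,0,0,-0.1047],[0.2,8.3,-0.7,0,0,0,-0.1047],[0.2,8.2,-1.6,0,0,0,-0.1047]]'
python3 -m inch '[[0.2,8.0,-2.4,0,0,0,-0.1047],[0.2,7.7,-3.3,0,0,0,-0.1047],[0.2,7.3,-4.0,0,0,0,-0.1047],[0.2,6.9,-4.8,0,0,0,-0.1047],[0.2,6.3,-5.5,0,0,0,-0.1047],[0.2,5.7,-6.1,0,0,0,-0.1047],[0.2,5.1,-6.7,0,0,0,-0.1047],[0.2,4.3,-7.2,0,0,0,-0.1047],[0.2,3.6,-7.6,0,0,0,-0.1047],[0.2,2.7,-7.9,0,0,0,-0.1047]]'
python3 -m inch '[[0.2,1.9,-8.1,0,0,0,-0.1047],[0.2,1.0,-8.3,0,0,0,-0.1047],[0.2,0,0,0,0,0,0],[0.2,0,0,0,0,0,0],[0.2,0,0,0,0,0,0],[0.2,0,0,0,0,0,0],[0.2,0,0,0,0,0,0],[0.2,0,0,0,0,0,0],[0.2,0,0,0,0,0,0],[0.2,0,0,0,0,0,0]]'
python3 -c "
from h import *
print(robot.get_obs()['ee_pos'],robot.get_obs()['moment'])
snap('wrist','wb')"
```

```text
time_s: 10.5
ee_pos: [0.5604, 0.1042, 0.0475]
tool_rot: [[-0.97, 0.243, 0.001], [0.243, 0.97, 0.001], [-0.0, 0.001, -1.0]]
contact_force: [-0.8, 0.5, 6.4]
finger_gap: 0.0259
finger_force: 30.6
time_s: 11.33
ee_pos: [0.6184, 0.0486, 0.0475]
tool_rot: [[-0.275, 0.961, 0.002], [0.961, 0.275, 0.001], [0.0, 0.002, -1.0]]
contact_force: [-0.3, 1.3, 5.6]
finger_gap: 0.0261
finger_force: 30.6
time_s: 12.17
ee_pos: [0.6212, 0.0312, 0.0475]
tool_rot: [[-0.074, 0.997, 0.002], [0.997, 0.074, -0.001], [-0.001, 0.002, -1.0]]
contact_force: [0.5, -1.6, 5.7]
finger_gap: 0.026
finger_force: 30.5
[0.6211503  0.03124552 0.04753556] [-0.36201857 -0.11245849 -0.04370628]
```

View pics/wb.png

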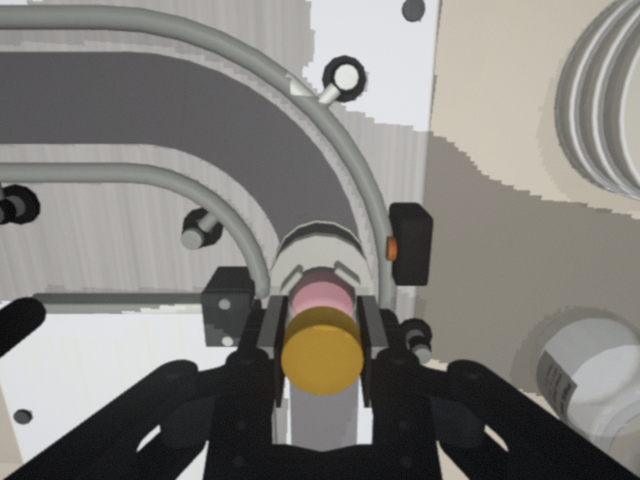

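```bash
python3 -m inch '[[0.2,0.7,-10,0.3,0,0,0],[0.2,1.5,-21,0,0,0,0],[0.2,1.5,-22,0,0,0,0],[0.2,1.5,-22,0,0,0,0],[0.2,1.5,-22,0,0,0,0],[0.2,1.6,-22,0,0,0,0],[0.2,1.6,-22,0,0,0,0],[0.2,1.6,-22,0,0,0,0],[0.2,1.6,-22,0,0,0,0],[0.2,1,-14,0,0,0,0]]'
python3 -m inch '[[0.2,0.2,-3,0,0,0,0],[0.2,0.2,-3,0,0,0,0],[0.2,0.2,-2,0,0,0,0],[0.2,0.2,-2,0,0,0,0],[0.2,0,-1,0,0,0,0],[0.2,0,-1,0,0,0,0],[0.2,0,0,0,0,0,0],[0.2,0,0,0,0,0,0],[0.2,0,0,0,0,0,0],[0.2,0,0,0,0,0,0]]'
```

```text
time_s: 13.05
ee_pos: [0.6345, -0.1699, 0.0476]
tool_rot: [[-0.073, 0.997, 0.001], [0.997, 0.073, -0.001], [-0.001, 0.001, -1.0]]
contact_force: [0.8, 0.8, 4.7]
finger_gap: 0.0259
finger_force: 30.3
time_s: 13.88
ee_pos: [0.6355, -0.1768, 0.0476]
tool_rot: [[-0.076, 0.997, 0.0], [0.997, 0.076, 0.001], [0.001, 0.0, -1.0]]
contact_force: [0.0, 1.8, 4.5]
finger_gap: 0.0259
finger_force: 30.6
```

```bash
python3 -m inch '[[0.2,0.1,-1,0,0,0,0],[0.2,0.1,-1,0,0,0,0],[0.2,0,-1,0,0,0,0],[0.2,0,-1,0,0,0,0],[0.2,0,0,0,0,0,0],[0.2,0,0,0,0,0,0],[0.2,0,0,0,0,0,0],[0.2,0,0,0,0,0,0],[0.2,0,0,0,0,0,0],[0.2,0,0,0,0,0,0]]'
```

```text
time_s: 14.72
ee_pos: [0.6358, -0.1807, 0.0476]
tool_rot: [[-0.076, 0.997, 0.0], [0.997, 0.076, 0.001], [0.001, 0.0, -1.0]]
contact_force: [-0.6, 0.4, 6.0]
finger_gap: 0.0261
finger_force: 30.6
```

```bash
python3 -m inch '[[0.2,0.1,-1,0,0,0,0],[0.2,0.1,-1,0,0,0,0],[0.2,0.1,-1,0,0,0,0],[0.2,0.1,-1,0,0,0,0],[0.2,0,-1,0,0,0,0],[0.2,0,0,0,0,0,0],[0.2,0,0,0,0,0,0],[0.2,0,0,0,0,0,0],[0.2,0,0,0,0,0,0],[0.2,0,0,0,0,0,0]]'
```

```text
time_s: 15.55
ee_pos: [0.636, -0.1824, 0.0476]
tool_rot: [[-0.078, 0.997, -0.001], [0.997, 0.078, 0.006], [0.006, -0.0, -1.0]]
contact_force: [-2.8, 8.8, 12.2]
finger_gap: 0.0263
finger_force: 31.2
```

```bash
python3 -m inch '[[0.2,0,2.5,0,0,0,0],[0.5,0,0,0,0,0,0],[0.5,0,0,0,0,0,0],[0.5,0,0,0,0,0,0],[0.5,0,0,15,0,0,0],[0.5,0,0,35,0,0,0],[0.5,0,0,35,0,0,0],[0.5,0,0,35,0,0,0],[0.5,-10,20,10,0,0,0.05],[0.5,-15,28,10,0,0,0.1]]'
python3 -m inch '[[0.5,-17,32,6,0,0,0.105],[0.5,-17,32,6,0,0,0.105],[0.5,-17,32,6,0,0,0.105],[0.5,-17,32,6,0,0,0.105],[0.5,-17,32,6,0,0,0.105],[0.5,-17,32,6,0,0,0.105],[0.5,-17,32,5,0,0,0.105],[0.5,-17,32,5,0,0,0.105],[0.5,-17,32,5,0,0,0.105],[0.5,-17,32,4,0,0,0.105]]'
python3 -m inch '[[0.5,-17,32,0,0,0,0.105],[0.5,-17,32,0,0,0,0.105],[0.5,-17,32,0,0,0,0.105],[0.5,-10,20,0,0,0,0.053],[0.5,0,0,0,0,0,0],[0.5,0,0,0,0,0,0],[0.5,0,0,0,0,0,0],[0.5,0,0,0,0,0,0],[0.5,0,0,0,0,0,0],[0.5,0,0,0,0,0,0]]'
python3 look.py l2; python3 -c "
from h import *
snap('side','s2');snap('scene','c_2')
a=cv2.imread('pics/s2.png')[150:410,230:440];b=cv2.imread('pics/scene0.png')[0:1]
cv2.imwrite('pics/s2c.png',cv2.resize(a,None,fx=2.2,fy=2.2))"
```

```text
time_s: 16.38
ee_pos: [0.6115, -0.1406, 0.1894]
tool_rot: [[-0.219, 0.976, 0.003], [0.976, 0.219, -0.003], [-0.004, 0.003, -1.0]]
contact_force: [-0.5, 0.1, -0.9]
finger_gap: 0.0427
finger_force: 0.0
time_s: 17.22
ee_pos: [0.4395, 0.1835, 0.2428]
tool_rot: [[-0.958, 0.288, 0.0], [0.288, 0.958, 0.0], [-0.0, 0.0, -1.0]]
contact_force: [0.5, 0.9, -0.7]
finger_gap: 0.0425
finger_force: 0.0
time_s: 18.05
ee_pos: [0.3801, 0.2974, 0.2424]
tool_rot: [[-0.998, -0.069, 0.0], [-0.069, 0.998, -0.0], [-0.0, -0.0, -1.0]]
contact_force: [-0.2, -0.2, 0.9]
finger_gap: 0.043
finger_force: 0.0
tcp [0.38   0.2976 0.2424] yawy 93.9 q7 0.87
[402. 296.] 427 [0.4541 0.371  0.067 ] [ 0.9802  0.4561  0.369  75.    ]
[309. 303.] 691 [0.4664 0.2917 0.067 ] [0.9188 0.4744 0.2917 0.    ]
[315. 374.] 547 [0.539  0.3017 0.067 ] [  0.9551   0.537    0.3017 -25.    ]
```

View pics/s2c.png

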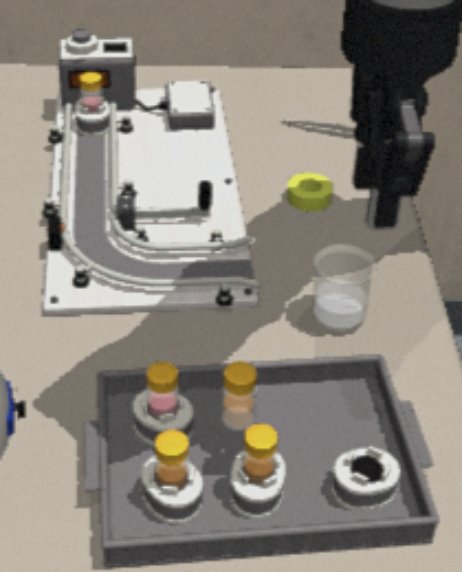

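```bash
python3 -m inch '[[0.55,10,0.4,0,0,0,-0.0506],[0.55,18,0.4,0,0,0,-0.0506],[0.55,20,0.4,0,0,0,-0.0506],[0.55,20,0.4,0,0,0,-0.0506],[0.55,20,0.4,0,0,0,-0.0506],[0.55,20,0.4,-5,0,0,-0.0506],[0.55,20,0.4,-15,0,0,-0.0506],[0.55,17,0.4,-20,0,0,-0.0506],[0.55,9,0.4,-25,0,0,-0.0506],[0.55,3.5,0.4,-25,0,0,-0.0506]]'
python3 -m inch '[[0.55,0,0,-25,0,0,0],[0.55,0,0,-25,0,0,0],[0.55,0,0,-25,0,0,0],[0.55,0,0,-25,0,0,0],[0.55,0,0,-10,0,0,0],[0.55,0,0,-3,0,0,0],[0.2,0,0,0,0,0,0],[0.2,0,0,0,0,0,0],[0.2,0,0,0,0,0,0],[0.2,0,0,0,0,0,0]]'
python3 -m inch '[[0.2,0,0,0,0,0,0],[0.2,0,0,5,0,0,0],[0.2,0,0,15,0,0,0],[0.2,0,0,20,0,0,0],[0.2,0,0,20,0,0,0],[0.2,0,0,0,0,0,0],[0.2,0,0,0,0,0,0],[0.2,0,0,0,0,0,0],[0.2,0,0,0,0,0,0],[0.2,0,0,0,0,0,0]]'
```

```text
time_s: 19.03
ee_pos: [0.5393, 0.3018, 0.1516]
tool_rot: [[-0.905, 0.426, 0.002], [0.426, 0.905, 0.0], [-0.002, 0.001, -1.0]]
contact_force: [-0.2, 0.0, -1.0]
finger_gap: 0.0467
finger_force: 0.0
time_s: 19.87
ee_pos: [0.5377, 0.3027, 0.0407]
tool_rot: [[-0.907, 0.422, 0.002], [0.422, 0.907, 0.001], [-0.001, 0.002, -1.0]]
contact_force: [0.2, -0.1, -1.2]
finger_gap: 0.026
finger_force: 31.4
time_s: 20.7
ee_pos: [0.5364, 0.302, 0.0984]
tool_rot: [[-0.907, 0.422, -0.002], [0.422, 0.907, -0.001], [0.001, -0.002, -1.0]]
contact_force: [-0.1, 0.7, -1.9]
finger_gap: 0.0261
finger_force: 31.5
```

```bash
python3 -m inch '[[0.2,-2.4,-10,5,0,0,0.0506],[0.2,-5,-20,0,0,0,0.0506],[0.2,-5,-22,0,0,0,0.0506],[0.2,-5,-23,0,0,0,0.0506],[0.2,-5,-23,0,0,0,0.0506],[0.2,-5,-23,0,0,0,0.0506],[0.2,-5,-23,0,0,0,0.0506],[0.2,-5,-23,0,0,0,0.0506],[0.2,-5,-20,0,0,0,0.0506],[0.2,-4,-12.4,-5,0,0,0.0506]]'
python3 -m inch '[[0.2,0,0,0,0,0,0],[0.2,0,0,-5,0,0,0],[0.2,0,0,-10,0,0,0],[0.2,0,0,-10,0,0,0],[0.2,0,0,-10,0,0,0],[0.2,0,0,-8,0,0,0],[0.2,0,0,-5,0,0,0],[0.2,0,0,-2,0,0,0],[0.2,0,0,-1,0,0,0],[0.2,0,0,0,0,0,0]]'
python3 -c "
from h import *
print(robot.get_obs()['ee_pos'])
snap('wrist','wb2')"
```

```text
time_s: 21.53
ee_pos: [0.4904, 0.1002, 0.0994]
tool_rot: [[-0.997, -0.071, -0.0], [-0.071, 0.997, -0.001], [0.0, -0.001, -1.0]]
contact_force: [0.1, 0.7, -1.6]
finger_gap: 0.0258
finger_force: 31.4
time_s: 22.37
ee_pos: [0.4909, 0.1031, 0.0485]
tool_rot: [[-0.998, -0.071, 0.0], [-0.071, 0.998, 0.0], [-0.0, 0.0, -1.0]]
contact_force: [-0.9, -0.4, -1.9]
finger_gap: 0.0259
finger_force: 31.4
[0.49087689 0.10308378 0.04848176]
```

View pics/wb2.png

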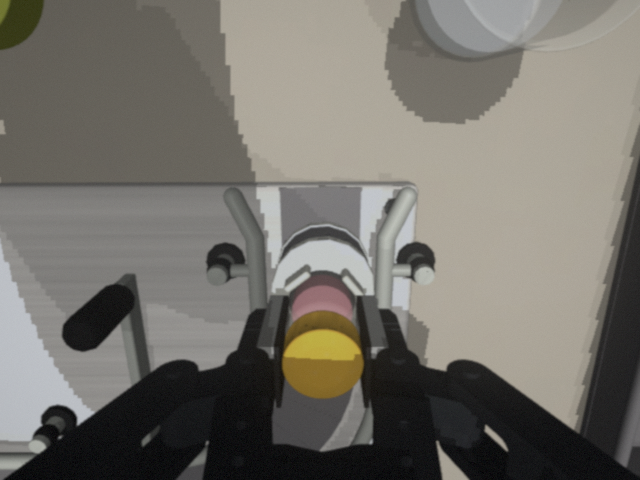

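```bash
python3 -m inch '[[0.2,0,0,-1.6,0,0,0],[0.2,9,0.6,0,0,0,0],[0.2,9,0.6,0,0,0,0],[0.2,9,0.6,0,0,0,0],[0.2,9,0.6,0,0,0,0],[0.2,8.2,0.6,0,0,0,0],[0.2,0,0,0,0,0,0],[0.2,8.4,0.1,0,0,0,-0.1047],[0.2,8.3,-0.7,0,0,0,-0.1047],[0.2,8.2,-1.6,0,0,0,-0.1047]]'
python3 -m inch '[[0.2,8.0,-2.4,0,0,0,-0.1047],[0.2,7.7,-3.3,0,0,0,-0.1047],[0.2,7.3,-4.0,0,0,0,-0.1047],[0.2,6.9,-4.8,0,0,0,-0.1047],[0.2,6.3,-5.5,0,0,0,-0.1047],[0.2,5.7,-6.1,0,0,0,-0.1047],[0.2,5.1,-6.7,0,0,0,-0.1047],[0.2,4.3,-7.2,0,0,0,-0.1047],[0.2,3.6,-7.6,0,0,0,-0.1047],[0.2,2.7,-7.9,0,0,0,-0.1047]]'
python3 -m inch '[[0.2,1.9,-8.1,0,0,0,-0.1047],[0.2,1.0,-8.3,0,0,0,-0.1047],[0.2,0,0,0,0,0,0],[0.2,0,0,0,0,0,0],[0.2,0.7,-10,0,0,0,0],[0.2,1.3,-18,0,0,0,0],[0.2,1.5,-21,0,0,0,0],[0.2,1.5,-21,0,0,0,0],[0.2,1.5,-21,0,0,0,0],[0.2,1.3,-18,0,0,0,0]]'
python3 -m inch '[[0.2,1,-14,0,0,0,0],[0.2,0.7,-10,0,0,0,0],[0.2,0.4,-6,0,0,0,0],[0.2,0.2,-3,0,0,0,0],[0.2,0,0,0,0,0,0],[0.2,0,0,0,0,0,0],[0.2,0,0,0,0,0,0],[0.2,0,0,0,0,0,0],[0.2,0,0,0,0,0,0],[0.2,0,0,0,0,0,0]]'
```

```text
time_s: 23.25
ee_pos: [0.5609, 0.1045, 0.0481]
tool_rot: [[-0.969, 0.246, 0.002], [0.246, 0.969, 0.001], [-0.001, 0.002, -1.0]]
contact_force: [-2.9, 1.5, 9.8]
finger_gap: 0.0263
finger_force: 32.5
time_s: 24.08
ee_pos: [0.6192, 0.0491, 0.0482]
tool_rot: [[-0.273, 0.962, 0.003], [0.962, 0.273, 0.001], [0.001, 0.004, -1.0]]
contact_force: [-1.2, 1.3, 7.8]
finger_gap: 0.026
finger_force: 32.4
time_s: 24.92
ee_pos: [0.6296, -0.0781, 0.0482]
tool_rot: [[-0.071, 0.997, 0.003], [0.997, 0.071, 0.0], [0.0, 0.003, -1.0]]
contact_force: [1.0, 2.6, 8.4]
finger_gap: 0.0262
finger_force: 32.3
time_s: 25.75
ee_pos: [0.6318, -0.1113, 0.0482]
tool_rot: [[-0.07, 0.998, 0.003], [0.998, 0.07, -0.001], [-0.002, 0.003, -1.0]]
contact_force: [0.8, -1.5, 7.1]
finger_gap: 0.026
finger_force: 32.3
```

```bash
python3 -m inch '[[0.2,0.2,-3,0,0,0,0],[0.2,0.2,-3,0,0,0,0],[0.2,0.2,-3,0,0,0,0],[0.2,0.2,-3,0,0,0,0],[0.2,0.1,-2,0,0,0,0],[0.2,0.1,-1.5,0,0,0,0],[0.2,0.1,-1.5,0,0,0,0],[0.2,0,-1.5,0,0,0,0],[0.2,0,0,0,0,0,0],[0.2,0,0,0,0,0,0]]'
```

```text
time_s: 26.58
ee_pos: [0.6331, -0.1266, 0.0482]
tool_rot: [[-0.073, 0.997, 0.003], [0.997, 0.073, 0.002], [0.002, 0.003, -1.0]]
contact_force: [-0.7, 5.6, 10.8]
finger_gap: 0.0262
finger_force: 32.6
```

```bash
python3 -m inch '[[0.2,0,-2,0,0,0,0],[0.2,0,0,0,0,0,0],[0.2,0,0,0,0,0,0],[0.2,0,3.5,0,0,0,0],[0.5,0,0,0,0,0,0],[0.5,0,0,0,0,0,0],[0.5,0,0,0,0,0,0],[0.5,0,0,15,0,0,0],[0.5,0,0,35,0,0,0],[0.5,0,0,35,0,0,0]]'
python3 -m inch '[[0.5,-10,15,35,0,0,0.09],[0.5,-18,30,15,0,0,0.105],[0.5,-18,30,10,0,0,0.105],[0.5,-18,30,10,0,0,0.105],[0.5,-18,30,10,0,0,0.105],[0.5,-18,30,10,0,0,0.105],[0.5,-18,30,10,0,0,0.105],[0.5,-18,30,8,0,0,0.105],[0.5,-18,30,0,0,0,0.105],[0.5,-18,30,0,0,0,0.105]]'
python3 -m inch '[[0.5,-18,30,0,0,0,0.105],[0.5,-18,30,0,0,0,0.105],[0.5,-18,30,0,0,0,0.105],[0.5,-18,30,0,0,0,0.105],[0.5,-8,20,0,0,0,0.11],[0.5,0,0,0,0,0,0],[0.5,0,0,0,0,0,0],[0.5,0,0,0,0,0,0],[0.5,0,0,0,0,0,0],[0.5,0,0,0,0,0,0]]'
python3 look.py l3; python3 -c "
from h import *
snap('side','s3');snap('scene','c3s')
a=cv2.imread('pics/s3.png')[150:410,230:440]
cv2.imwrite('pics/s3c.png',cv2.resize(a,None,fx=2.2,fy=2.2))"
```

```text
time_s: 27.42
ee_pos: [0.6301, -0.1274, 0.1312]
tool_rot: [[-0.07, 0.998, -0.004], [0.998, 0.07, -0.0], [0.0, -0.004, -1.0]]
contact_force: [0.7, 0.4, 1.0]
finger_gap: 0.0427
finger_force: 0.0
time_s: 28.25
ee_pos: [0.4588, 0.1588, 0.2404]
tool_rot: [[-0.896, 0.444, 0.001], [0.444, 0.896, 0.001], [-0.001, 0.001, -1.0]]
contact_force: [0.7, 0.1, -0.9]
finger_gap: 0.0427
finger_force: 0.0
time_s: 29.08
ee_pos: [0.3802, 0.2966, 0.2398]
tool_rot: [[-0.998, -0.062, 0.0], [-0.062, 0.998, -0.0], [-0.0, -0.0, -1.0]]
contact_force: [1.1, -0.7, 0.6]
finger_gap: 0.0427
finger_force: 0.0
tcp [0.3801 0.2968 0.2398] yawy 93.6 q7 0.87
[404. 296.] 466 [0.454  0.3706 0.067 ] [ 0.9794  0.456   0.3686 75.    ]
[311. 304.] 700 [0.4664 0.2916 0.067 ] [0.9213 0.4744 0.2916 0.    ]
```

View pics/s3c.png

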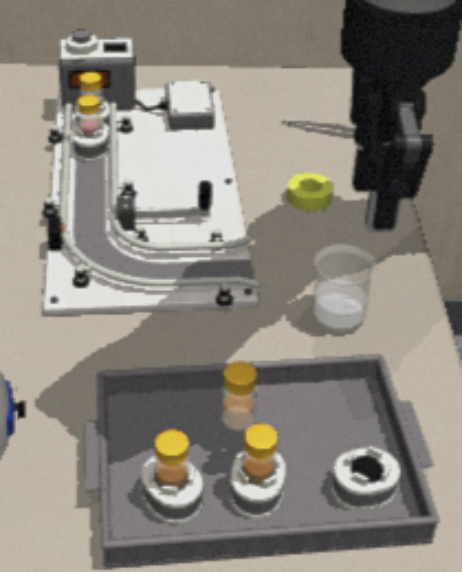

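```bash
python3 -m inch '[[0.52,8,8,0,0,0,0.12],[0.52,8,8,0,0,0,0.12],[0.52,8,8,0,0,0,0.12],[0.52,8,8,0,0,0,0.12],[0.52,8,8,0,0,0,0.12],[0.52,8,8,-5,0,0,0.12],[0.52,8,8,-10,0,0,0.12],[0.52,8,8,-10,0,0,0.12],[0.52,8,8,-10,0,0,0.12],[0.52,4,-0.3,-5,0,0,0.12]]'
python3 -m inch '[[0.52,0,0,0,0,0,0.046],[0.52,0,0,-10,0,0,0],[0.52,0,0,-20,0,0,0],[0.52,0,0,-20,0,0,0],[0.52,0,0,-20,0,0,0],[0.52,0,0,-20,0,0,0],[0.52,0,0,-20,0,0,0],[0.52,0,0,-20,0,0,0],[0.52,0,0,-20,0,0,0],[0.52,0,0,-8,0,0,0]]'
python3 -m inch '[[0.52,0,0,-3,0,0,0],[0.2,0,0,0,0,0,0],[0.2,0,0,0,0,0,0],[0.2,0,0,0,0,0,0],[0.2,0,0,0,0,0,0],[0.2,0,0,0,0,0,0],[0.2,0,0,5,0,0,0],[0.2,0,0,15,0,0,0],[0.2,0,0,20,0,0,0],[0.2,0,0,20,0,0,0]]'
python3 -m inch '[[0.2,0,0,0,0,0,0],[0.2,0,0,0,0,0,0],[0.2,0,0,0,0,0,0],[0.2,0,0,0,0,0,0],[0.2,0,0,0,0,0,0],[0.2,0,0,0,0,0,0],[0.2,0,0,0,0,0,0],[0.2,0,0,0,0,0,0],[0.2,0,0,0,0,0,0],[0.2,0,0,0,0,0,0]]'
```

```text
time_s: 30.07
ee_pos: [0.4559, 0.3705, 0.1985]
tool_rot: [[-0.295, -0.955, -0.001], [-0.955, 0.295, 0.0], [0.0, 0.001, -1.0]]
contact_force: [-0.8, 0.2, -0.1]
finger_gap: 0.0443
finger_force: 0.0
time_s: 30.9
ee_pos: [0.4543, 0.3681, 0.039]
tool_rot: [[-0.259, -0.966, -0.003], [-0.966, 0.259, -0.002], [0.003, 0.002, -1.0]]
contact_force: [-0.6, -0.3, 0.7]
finger_gap: 0.0444
finger_force: 0.0
time_s: 31.73
ee_pos: [0.4552, 0.3693, 0.0997]
tool_rot: [[-0.257, -0.966, -0.001], [-0.966, 0.257, -0.001], [0.001, 0.001, -1.0]]
contact_force: [0.5, -1.1, -1.0]
finger_gap: 0.026
finger_force: 30.4
time_s: 32.57
ee_pos: [0.4555, 0.3695, 0.0987]
tool_rot: [[-0.257, -0.966, -0.0], [-0.966, 0.257, -0.0], [0.0, 0.0, -1.0]]
contact_force: [-1.0, 0.3, -0.7]
finger_gap: 0.0259
finger_force: 30.4
```

```bash
python3 -m inch '[[0.2,0,0,15,0,0,-0.1],[0.2,0,0,25,0,0,-0.12],[0.2,0,-10,10,0,0,-0.12],[0.2,3,-20,0,0,0,-0.12],[0.2,3,-25,0,0,0,-0.12],[0.2,4,-28,0,0,0,-0.12],[0.2,4,-28,0,0,0,-0.12],[0.2,4,-28,0,0,0,-0.12],[0.2,4,-28,0,0,0,-0.12],[0.2,4,-28,0,0,0,-0.12]]'
python3 -m inch '[[0.2,4,-28,0,0,0,-0.059],[0.2,3,-24,-10,0,0,0],[0.2,1.5,-14,-20,0,0,0],[0.2,0,-5.9,-20,0,0,0],[0.2,0,0,0,0,0,0],[0.2,0,0,-10,0,0,0],[0.2,0,0,-10,0,0,0],[0.2,0,0,0,0,0,0],[0.2,0,0,0,0,0,0],[0.2,0,0,0,0,0,0]]'
```

```text
time_s: 33.4
ee_pos: [0.4815, 0.1733, 0.1491]
tool_rot: [[-0.992, -0.125, 0.0], [-0.125, 0.992, 0.0], [-0.0, 0.0, -1.0]]
contact_force: [0.6, -0.6, -1.3]
finger_gap: 0.026
finger_force: 30.4
time_s: 34.23
ee_pos: [0.4903, 0.1033, 0.0792]
tool_rot: [[-0.997, -0.073, 0.001], [-0.073, 0.997, 0.0], [-0.001, 0.0, -1.0]]
contact_force: [-0.0, -0.2, -1.0]
finger_gap: 0.0262
finger_force: 30.3
```

```bash
python3 -m inch '[[0.2,0,0,-8,0,0,0],[0.2,0,0,-8,0,0,0],[0.2,0,0,-8,0,0,0],[0.2,0,0,-5,0,0,0],[0.2,0,0,-2,0,0,0],[0.2,0,0,-1,0,0,0],[0.2,0,0,0,0,0,0],[0.2,0,0,0,0,0,0],[0.2,0,0,0,0,0,0],[0.2,0,0,0,0,0,0]]'
python3 -c "
from h import *
snap('wrist','wb3')
a=cv2.imread('pics/wb2.png')[180:340,200:440];b=cv2.imread('pics/wb3.png')[180:340,200:440]
print(abs(a.astype(int)-b).mean())
m=lambda g:(cv2.cvtColor(g,cv2.COLOR_BGR2GRAY)>195)
for g in(a,b):
  for r in (60,80,100): print(r+180,np.where(m(g)[r])[0].min()+200 if m(g)[r].any() else None,np.where(m(g)[r,60:190])[0]+260)
"
```

```text
time_s: 35.07
ee_pos: [0.4902, 0.1026, 0.0472]
tool_rot: [[-0.997, -0.072, 0.0], [-0.072, 0.997, 0.0], [-0.0, 0.0, -1.0]]
contact_force: [-2.1, -0.5, 7.2]
finger_gap: 0.0259
finger_force: 31.3
19.213819444444443
240 269 [269 275 279 364 366]
260 285 [285 290 298 299 300 306 307 310 313 315 319 320 324 325 329 333 334 336
 341 343 347 349 353 354 358 359 360 361 363]
280 276 [276 277 281 282 299 300 362 364 365 368 370]
240 362 [362 363 364 365 366 367 368 369 370 388 389]
260 333 [333 334 335 336 337 338 339 340 341 342 343 344 345 346 347 348 349 350
 351 352 353 354 355 356 357 358 367 368]
280 340 [340 341 342 356 357 358 359 360 361 362 363 364 365 366 367 368 369]
```

```bash
python3 -m inch '[[0.2,0,0,0,0,0,0],[0.2,9,0.6,0,0,0,0],[0.2,9,0.6,0,0,0,0],[0.2,9,0.6,0,0,0,0],[0.2,9,0.7,0,0,0,0],[0.2,8.6,0.7,0,0,0,0],[0.2,0,0,0,0,0,0],[0.2,8.4,0.1,0,0,0,-0.1047],[0.2,8.3,-0.7,0,0,0,-0.1047],[0.2,8.2,-1.6,0,0,0,-0.1047]]'
python3 -m inch '[[0.2,8.0,-2.4,0,0,0,-0.1047],[0.2,7.7,-3.3,0,0,0,-0.1047],[0.2,7.3,-4.0,0,0,0,-0.1047],[0.2,6.9,-4.8,0,0,0,-0.1047],[0.2,6.3,-5.5,0,0,0,-0.1047],[0.2,5.7,-6.1,0,0,0,-0.1047],[0.2,5.1,-6.7,0,0,0,-0.1047],[0.2,4.3,-7.2,0,0,0,-0.1047],[0.2,3.6,-7.6,0,0,0,-0.1047],[0.2,2.7,-7.9,0,0,0,-0.1047]]'
python3 -m inch '[[0.2,1.9,-8.1,0,0,0,-0.1047],[0.2,1.0,-8.3,0,0,0,-0.1047],[0.2,0,0,0,0,0,0],[0.2,0,0,0,0,0,0],[0.2,0.7,-10,0,0,0,0],[0.2,1.3,-18,0,0,0,0],[0.2,1.5,-20,0,0,0,0],[0.2,1.3,-18,0,0,0,0],[0.2,1,-14,0,0,0,0],[0.2,0.6,-8,0,0,0,0]]'
python3 -m inch '[[0.2,0.2,-3,0,0,0,0],[0.2,0.2,-3,0,0,0,0],[0.2,0.1,-2,0,0,0,0],[0.2,0.1,-2,0,0,0,0],[0.2,0.1,-2,0,0,0,0],[0.2,0.1,-1.5,0,0,0,0],[0.2,0.1,-1.5,0,0,0,0],[0.2,0,0,0,0,0,0],[0.2,0,0,0,0,0,0],[0.2,0,0,0,0,0,0]]'
```

```text
time_s: 35.95
ee_pos: [0.5595, 0.1041, 0.0472]
tool_rot: [[-0.97, 0.244, -0.0], [0.244, 0.97, 0.001], [0.0, 0.001, -1.0]]
contact_force: [-2.0, 1.3, 6.6]
finger_gap: 0.0258
finger_force: 31.2
time_s: 36.78
ee_pos: [0.6177, 0.0487, 0.0473]
tool_rot: [[-0.274, 0.962, 0.001], [0.962, 0.274, 0.001], [0.001, 0.001, -1.0]]
contact_force: [-0.2, 1.7, 5.1]
finger_gap: 0.0258
finger_force: 31.1
time_s: 37.62
ee_pos: [0.6265, -0.0581, 0.0472]
tool_rot: [[-0.072, 0.997, 0.001], [0.997, 0.072, -0.0], [-0.001, 0.001, -1.0]]
contact_force: [-0.9, 2.9, 8.1]
finger_gap: 0.0259
finger_force: 31.3
time_s: 38.45
ee_pos: [0.6278, -0.0706, 0.0472]
tool_rot: [[-0.074, 0.997, 0.001], [0.997, 0.074, 0.001], [0.0, 0.001, -1.0]]
contact_force: [0.1, 1.1, 7.2]
finger_gap: 0.0261
finger_force: 31.3
```

```bash
python3 -m inch '[[0.2,0.1,-1,0,0,0,0],[0.2,0.1,-1,0,0,0,0],[0.2,0.1,-1,0,0,0,0],[0.2,0,-1,0,0,0,0],[0.2,0,-1,0,0,0,0],[0.2,0,-1,0,0,0,0],[0.2,0,0,0,0,0,0],[0.2,0,0,0,0,0,0],[0.2,0,0,0,0,0,0],[0.2,0,0,0,0,0,0]]'
```

```text
time_s: 39.28
ee_pos: [0.6281, -0.0721, 0.0474]
tool_rot: [[-0.077, 0.997, 0.0], [0.997, 0.077, 0.006], [0.006, 0.001, -1.0]]
contact_force: [-1.0, 11.8, 13.9]
finger_gap: 0.0259
finger_force: 31.9
```

```bash
python3 -m inch '[[0.2,0,4.5,0,0,0,0],[0.5,0,0,0,0,0,0],[0.5,0,0,0,0,0,0],[0.5,0,0,0,0,0,0],[0.5,0,0,15,0,0,0],[0.5,0,0,35,0,0,0],[0.5,0,0,35,0,0,0],[0.5,-8,14,35,0,0,0.09],[0.5,-14,27,15,0,0,0.105],[0.5,-14,27,10,0,0,0.105]]'
python3 -m inch '[[0.5,-14,27,10,0,0,0.105],[0.5,-14,27,10,0,0,0.105],[0.5,-14,27,10,0,0,0.105],[0.5,-14,27,10,0,0,0.105],[0.5,-14,27,5,0,0,0.105],[0.5,-14,27,0,0,0,0.105],[0.5,-14,27,0,0,0,0.105],[0.5,-14,27,0,0,0,0.105],[0.5,-14,27,0,0,0,0.105],[0.5,-14,27,0,0,0,0.105]]'
python3 -m inch '[[0.5,-12,27,0,0,0,0.105],[0.5,0,0,0,0,0,0.11],[0.5,0,0,0,0,0,0.015],[0.5,0,0,0,0,0,0],[0.5,0,0,0,0,0,0],[0.5,0,0,0,0,0,0],[0.5,0,0,0,0,0,0],[0.5,0,0,0,0,0,0],[0.5,0,0,0,0,0,0],[0.5,0,0,0,0,0,0]]'
python3 look.py l4; python3 - <<'E'
from t import *
# queue check from the side and scene views: cap centroids
for c in('side','scene'):
    f=c+'q';snap(c,f);h=cv2.cvtColor(cv2.imread(f'pics/{f}.png'),cv2.COLOR_BGR2HSV)
    m=cv2.inRange(h,(12,150,90),(25,255,255));n,_,st,ce=cv2.connectedComponentsWithStats(m)
    for i in range(1,n):
        if st[i,4]>25: w=world(f,*ce[i],.075 if world(f,*ce[i],.07)[1]<.2 else .067);print(c,ce[i].round(),st[i,4],w.round(3))
E
```

```text
time_s: 40.12
ee_pos: [0.5923, -0.0061, 0.1942]
tool_rot: [[-0.366, 0.931, 0.004], [0.931, 0.366, -0.001], [-0.002, 0.003, -1.0]]
contact_force: [-0.0, 1.6, -0.2]
finger_gap: 0.0425
finger_force: 0.0
time_s: 40.95
ee_pos: [0.4507, 0.2658, 0.2366]
tool_rot: [[-0.99, 0.143, -0.0], [0.143, 0.99, -0.0], [0.0, -0.0, -1.0]]
contact_force: [0.5, 0.4, -1.5]
finger_gap: 0.0426
finger_force: 0.0
time_s: 41.78
ee_pos: [0.4397, 0.2921, 0.2369]
tool_rot: [[-0.997, -0.081, 0.0], [-0.081, 0.997, 0.0], [-0.0, 0.0, -1.0]]
contact_force: [0.1, 0.2, -0.8]
finger_gap: 0.0429
finger_force: 0.0
tcp [0.4397 0.2921 0.2368] yawy 94.6 q7 1.06
[319. 240.] 838 [0.4666 0.2915 0.067 ] [  0.5325   0.4586   0.2995 -15.    ]
[415. 308.] 324 [0.5206 0.3772 0.067 ] [ 0.9237  0.5266  0.3812 35.    ]
side [271. 186.] 76 [ 0.635 -0.18   0.075]
side [270. 197.] 61 [ 0.633 -0.126  0.075]
side [151. 205.] 144 [ 0.926 -0.079  0.075]
side [270. 208.] 68 [ 0.627 -0.07   0.075]
side [338. 322.] 160 [0.471 0.302 0.067]
side [307. 353.] 177 [0.527 0.375 0.067]
side [588. 420.] 980 [0.103 0.498 0.067]
side [ 53. 382.] 466 [0.93  0.438 0.067]
side [140. 428.] 270 [0.767 0.516 0.067]
side [161. 438.] 257 [0.733 0.53  0.067]
scene [280.  77.] 104 [0.953 0.515 0.067]
scene [243. 117.] 67 [0.76  0.489 0.067]
scene [451. 145.] 155 [ 0.944 -0.006  0.075]
scene [215. 191.] 33 [0.52  0.369 0.067]
scene [218. 198.] 28 [0.507 0.35  0.067]
scene [228. 226.] 33 [0.457 0.276 0.067]
scene [411. 246.] 34 [ 0.618 -0.074  0.075]
scene [410. 252.] 42 [ 0.603 -0.08   0.075]
scene [436. 256.] 31 [ 0.623 -0.129  0.075]
scene [461. 267.] 31 [ 0.625 -0.182  0.075]
```

```bash
python3 -m inch '[[0.5,3,8,0,0,0,0],[0.5,5,11,0,0,0,0],[0.5,5,11,0,0,0,0],[0.5,5,11,0,0,0,0],[0.5,5,11,0,0,0,0],[0.5,4,11,0,0,0,0],[0.5,3,10,0,0,0,0],[0.5,0,0,0,0,0,0],[0.5,0,0,0,0,0,0],[0.5,0,0,0,0,0,0]]'
python3 look.py l5
```

```text
time_s: 42.77
ee_pos: [0.4696, 0.3648, 0.2367]
tool_rot: [[-0.997, -0.081, -0.0], [-0.081, 0.997, -0.001], [0.0, -0.001, -1.0]]
contact_force: [1.0, 0.8, -0.5]
finger_gap: 0.0425
finger_force: 0.0
tcp [0.4696 0.3645 0.2368] yawy 94.6 q7 1.01
[232. 198.] 945 [0.4675 0.2936 0.067 ] [ 0.8031  0.4755  0.3016 75.    ]
[330. 276.] 737 [0.527  0.3752 0.067 ] [  0.9607   0.525    0.3752 -55.    ]
```

View pics/l5.png

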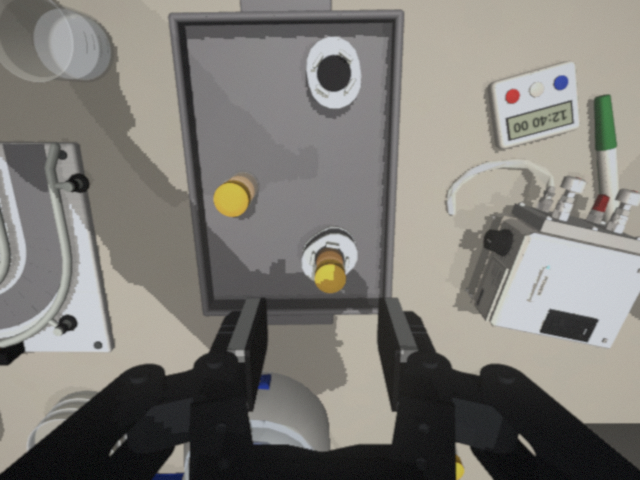

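```bash
python3 -m inch '[[0.52,6,1,0,0,0,-0.099],[0.52,6,1,0,0,0,-0.099],[0.52,6,1,0,0,0,-0.099],[0.52,6,1,-5,0,0,-0.099],[0.52,6,1,-10,0,0,-0.099],[0.52,6,1,-10,0,0,-0.099],[0.52,6,1,-10,0,0,-0.099],[0.52,6,1,-10,0,0,-0.099],[0.52,5,1,-10,0,0,-0.099],[0.52,3.5,1.5,-5,0,0,-0.097]]'
python3 -m inch '[[0.52,0,0,0,0,0,0],[0.52,0,0,-10,0,0,0],[0.52,0,0,-20,0,0,0],[0.52,0,0,-20,0,0,0],[0.52,0,0,-20,0,0,0],[0.52,0,0,-20,0,0,0],[0.52,0,0,-20,0,0,0],[0.52,0,0,-18,0,0,0],[0.52,0,0,-8,0,0,0],[0.52,0,0,-2,0,0,0]]'
python3 -m inch '[[0.52,0,0,0,0,0,0],[0.2,0,0,0,0,0,0],[0.2,0,0,0,0,0,0],[0.2,0,0,0,0,0,0],[0.2,0,0,0,0,0,0],[0.2,0,0,0,0,0,0],[0.2,0,0,5,0,0,0],[0.2,0,0,15,0,0,0],[0.2,0,0,30,0,0,0],[0.2,0,0,30,0,0,0]]'
python3 -m inch '[[0.2,0,0,20,0,0,0],[0.2,0,0,0,0,0,0],[0.2,0,0,0,0,0,0],[0.2,0,0,0,0,0,0],[0.2,0,0,0,0,0,0],[0.2,0,0,0,0,0,0],[0.2,0,0,0,0,0,0],[0.2,0,0,0,0,0,0],[0.2,0,0,0,0,0,0],[0.2,0,0,0,0,0,0]]'
```

```text
time_s: 43.65
ee_pos: [0.5261, 0.3746, 0.1759]
tool_rot: [[-0.612, 0.791, -0.001], [0.791, 0.612, -0.001], [-0.0, -0.001, -1.0]]
contact_force: [0.4, -0.1, -0.0]
finger_gap: 0.0444
finger_force: 0.0
time_s: 44.48
ee_pos: [0.5251, 0.375, 0.0374]
tool_rot: [[-0.618, 0.786, -0.002], [0.786, 0.618, -0.001], [0.0, -0.002, -1.0]]
contact_force: [-0.2, -0.3, 0.5]
finger_gap: 0.0445
finger_force: 0.0
time_s: 45.32
ee_pos: [0.5252, 0.3752, 0.1191]
tool_rot: [[-0.617, 0.787, -0.002], [0.787, 0.617, -0.002], [-0.0, -0.003, -1.0]]
contact_force: [1.1, 1.0, -1.5]
finger_gap: 0.0264
finger_force: 29.8
time_s: 46.15
ee_pos: [0.5261, 0.3756, 0.1386]
tool_rot: [[-0.617, 0.787, -0.0], [0.787, 0.617, -0.0], [-0.0, -0.0, -1.0]]
contact_force: [-0.3, -0.1, -1.0]
finger_gap: 0.0262
finger_force: 29.9
```

```bash
python3 -m inch '[[0.2,-1,-10,0,0,0,0.0977],[0.2,-3,-20,0,0,0,0.0977],[0.2,-4,-28,0,0,0,0.0977],[0.2,-4,-28,0,0,0,0.0977],[0.2,-4,-28,0,0,0,0.0977],[0.2,-4,-28,0,0,0,0.0977],[0.2,-4,-28,0,0,0,0.0977],[0.2,-4,-28,0,0,0,0.0977],[0.2,-4,-28,0,0,0,0.0977],[0.2,-3,-25,0,0,0,0.0977]]'
python3 -m inch '[[0.2,-1.1,-15,0,0,0,0],[0.2,0,-7,-5,0,0,0],[0.2,0,0,-15,0,0,0],[0.2,0,0,-20,0,0,0],[0.2,0,0,-20,0,0,0],[0.2,0,0,-10,0,0,0],[0.2,0,0,0,0,0,0],[0.2,0,0,0,0,0,0],[0.2,0,0,0,0,0,0],[0.2,0,0,0,0,0,0]]'
```

```text
time_s: 46.98
ee_pos: [0.4907, 0.1228, 0.139]
tool_rot: [[-0.997, -0.075, 0.0], [-0.075, 0.997, -0.0], [-0.0, -0.0, -1.0]]
contact_force: [0.6, -0.7, -2.5]
finger_gap: 0.0259
finger_force: 29.9
time_s: 47.82
ee_pos: [0.4908, 0.1031, 0.0698]
tool_rot: [[-0.998, -0.071, 0.002], [-0.071, 0.998, 0.001], [-0.002, 0.001, -1.0]]
contact_force: [-0.2, -1.0, -1.2]
finger_gap: 0.026
finger_force: 29.9
```

```bash
python3 -m inch '[[0.2,0,0,-8,0,0,0],[0.2,0,0,-8,0,0,0],[0.2,0,0,-4,0,0,0],[0.2,0,0,-2,0,0,0],[0.2,0,0,-0.8,0,0,0],[0.2,0,0,0,0,0,0],[0.2,0,0,0,0,0,0],[0.2,0,0,0,0,0,0],[0.2,0,0,0,0,0,0],[0.2,0,0,0,0,0,0]]'
python3 -m inch '[[0.2,0,0,0,0,0,0],[0.2,9,0.6,0,0,0,0],[0.2,9,0.6,0,0,0,0],[0.2,9,0.6,0,0,0,0],[0.2,9,0.6,0,0,0,0],[0.2,8.2,0.5,0,0,0,0],[0.2,0,0,0,0,0,0],[0.2,8.4,0.1,0,0,0,-0.1047],[0.2,8.3,-0.7,0,0,0,-0.1047],[0.2,8.2,-1.6,0,0,0,-0.1047]]'
python3 -m inch '[[0.2,8.0,-2.4,0,0,0,-0.1047],[0.2,7.7,-3.3,0,0,0,-0.1047],[0.2,7.3,-4.0,0,0,0,-0.1047],[0.2,6.9,-4.8,0,0,0,-0.1047],[0.2,6.3,-5.5,0,0,0,-0.1047],[0.2,5.7,-6.1,0,0,0,-0.1047],[0.2,5.1,-6.7,0,0,0,-0.1047],[0.2,4.3,-7.2,0,0,0,-0.1047],[0.2,3.6,-7.6,0,0,0,-0.1047],[0.2,2.7,-7.9,0,0,0,-0.1047]]'
python3 -m inch '[[0.2,1.9,-8.1,0,0,0,-0.1047],[0.2,1.0,-8.3,0,0,0,-0.1047],[0.2,0,0,0,0,0,0],[0.2,0,0,0,0,0,0],[0.2,0.7,-10,0,0,0,0],[0.2,1,-14,0,0,0,0],[0.2,0.8,-10,0,0,0,0],[0.2,0.4,-6,0,0,0,0],[0.2,0.1,-2,0,0,0,0],[0.2,0,0,0,0,0,0]]'
python3 -m inch '[[0.2,0.1,-1.5,0,0,0,0],[0.2,0.1,-1.5,0,0,0,0],[0.2,0.1,-1.5,0,0,0,0],[0.2,0.1,-1,0,0,0,0],[0.2,0.1,-1,0,0,0,0],[0.2,0,-1,0,0,0,0],[0.2,0,0,0,0,0,0],[0.2,0,0,0,0,0,0],[0.2,0,0,0,0,0,0],[0.2,0,0,0,0,0,0]]'
```

```text
time_s: 48.65
ee_pos: [0.4902, 0.1028, 0.0473]
tool_rot: [[-0.998, -0.07, 0.001], [-0.07, 0.998, 0.001], [-0.001, 0.001, -1.0]]
contact_force: [-7.3, -1.5, 27.6]
finger_gap: 0.026
finger_force: 33.4
time_s: 49.48
ee_pos: [0.5601, 0.1043, 0.0474]
tool_rot: [[-0.969, 0.246, 0.002], [0.246, 0.969, 0.002], [-0.001, 0.002, -1.0]]
contact_force: [-4.8, 1.1, 20.1]
finger_gap: 0.0258
finger_force: 32.5
time_s: 50.32
ee_pos: [0.6189, 0.049, 0.0475]
tool_rot: [[-0.273, 0.962, 0.004], [0.962, 0.273, 0.002], [0.001, 0.004, -1.0]]
contact_force: [0.1, 3.5, 14.1]
finger_gap: 0.0257
finger_force: 32.2
time_s: 51.15
ee_pos: [0.6245, -0.0112, 0.0475]
tool_rot: [[-0.07, 0.998, 0.004], [0.998, 0.07, 0.0], [-0.0, 0.004, -1.0]]
contact_force: [-0.5, 0.4, 14.7]
finger_gap: 0.0262
finger_force: 32.0
time_s: 51.98
ee_pos: [0.6252, -0.0169, 0.0475]
tool_rot: [[-0.072, 0.997, 0.004], [0.997, 0.072, 0.001], [0.001, 0.004, -1.0]]
contact_force: [0.3, 4.0, 15.9]
finger_gap: 0.0259
finger_force: 32.2
```

```bash
python3 -m inch '[[0.2,0,0,0.8,0,0,0],[0.2,0,-1,0,0,0,0],[0.2,0,-1,0,0,0,0],[0.2,0,-1,0,0,0,0],[0.2,0,-1,0,0,0,0],[0.2,0,0,0,0,0,0],[0.2,0,0,0,0,0,0],[0.2,0,0,0,0,0,0],[0.2,0,0,0,0,0,0],[0.2,0,0,0,0,0,0]]'
```

```text
time_s: 52.82
ee_pos: [0.6244, -0.018, 0.0476]
tool_rot: [[-0.074, 0.997, 0.002], [0.997, 0.074, 0.005], [0.005, 0.002, -1.0]]
contact_force: [-0.3, 9.3, 13.2]
finger_gap: 0.0262
finger_force: 32.0
```

```bash
python3 -m inch '[[0.2,0,4,0,0,0,0],[0.5,0,0,0,0,0,0],[0.5,0,0,0,0,0,0],[0.5,0,0,0,0,0,0],[0.5,0,0,15,0,0,0],[0.5,0,0,30,0,0,0],[0.5,0,0,30,0,0,0],[0.5,-5,0,25,0,0,0.1],[0.5,-10,2,0,0,0,0.12],[0.5,-10,2,0,0,0,0.12]]'
python3 -m inch '[[0.5,-10,3,0,0,0,0.12],[0.5,-10,3,0,0,0,0.12],[0.5,-11,3,0,0,0,0.12],[0.6,-12,3,0,0,0,0.12],[0.6,-12,3,0,0,0,0.12],[0.6,-12,3,0,0,0,0.12],[0.6,-12,3,0,0,0,0.12],[0.6,-12,3,0,0,0,0.12],[0.6,-8,3,0,0,0,0.12],[0.6,-5,2,0,0,0,0.12]]'
python3 - <<'E'
from look import *
look('k1')
E
```

```text
time_s: 53.65
ee_pos: [0.5988, -0.0148, 0.1482]
tool_rot: [[-0.404, 0.915, 0.003], [0.915, 0.404, -0.001], [-0.002, 0.002, -1.0]]
contact_force: [-0.6, -0.7, -0.5]
finger_gap: 0.0427
finger_force: 0.0
time_s: 54.48
ee_pos: [0.4927, 0.0148, 0.1465]
tool_rot: [[-0.999, -0.046, -0.001], [-0.046, 0.999, -0.0], [0.001, -0.0, -1.0]]
contact_force: [-0.5, 0.0, -0.1]
finger_gap: 0.0513
finger_force: 0.0
tcp [0.4922 0.015  0.1465] yawy 93.1 q7 1.65
```

```bash
python3 -m inch '[[0.6,3,1.7,0,0,0,0.017],[0.6,0,0,-15,0,0,0],[0.6,0,0,-25,0,0,0],[0.6,0,0,-25,0,0,0],[0.6,0,0,-25,0,0,0],[0.6,0,0,-14,0,0,0],[0.6,0,0,-4,0,0,0],[0,0,0,0,0,0,0],[0,0,0,0,0,0,0],[0,0,0,0,0,0,0]]'
python3 -m inch '[[0,0,0,0,0,0,0],[0,0,0,0,0,0,0],[0,0,0,0,0,0,0],[0,6,0.4,0,0,0,0],[0,6,0.4,0,0,0,0],[0,6,0.4,0,0,0,0],[0,6,0.4,0,0,0,0],[0,6,0.4,0,0,0,0],[0,6,0.4,0,0,0,0],[0,6,0.4,0,0,0,0]]'
python3 -m inch '[[0,5,0.4,0,0,0,0],[0,4,0.3,0,0,0,0],[0,2,0.2,0,0,0,0],[0,1.5,0,0,0,0,0],[0,0,0,0,0,0,0],[0,0,0,0,0,0,0],[0,0,0,0,0,0,0],[0,0,0,0,0,0,0],[0,0,0,0,0,0,0],[0,0,0,0,0,0,0]]'
```

```text
time_s: 55.37
ee_pos: [0.4981, 0.0166, 0.0398]
tool_rot: [[-0.998, -0.056, 0.002], [-0.056, 0.998, 0.0], [-0.002, 0.0, -1.0]]
contact_force: [-0.6, 1.3, -0.7]
finger_gap: 0.0151
finger_force: 0.0
time_s: 56.2
ee_pos: [0.5399, 0.0197, 0.0397]
tool_rot: [[-0.998, -0.057, 0.001], [-0.057, 0.998, 0.001], [-0.001, 0.0, -1.0]]
contact_force: [-1.8, -0.1, 8.6]
finger_gap: 0.0137
finger_force: 30.2
time_s: 57.03
ee_pos: [0.5527, 0.0206, 0.0398]
tool_rot: [[-0.998, -0.057, 0.002], [-0.057, 0.998, 0.001], [-0.002, 0.0, -1.0]]
contact_force: [1.4, -0.2, 6.3]
finger_gap: 0.0134
finger_force: 30.0
```

Keep pushing until the end stop shows.

```bash
python3 -m inch '[[0,1,0.1,0,0,0,0],[0,1,0.1,0,0,0,0],[0,1,0,0,0,0,0],[0,1,0,0,0,0,0],[0,1,0,0,0,0,0],[0,0,0,0,0,0,0],[0,0,0,0,0,0,0],[0,0,0,0,0,0,0],[0,0,0,0,0,0,0],[0,0,0,0,0,0,0]]'
```

```text
time_s: 57.87
ee_pos: [0.553, 0.0207, 0.0396]
tool_rot: [[-0.998, -0.057, -0.006], [-0.057, 0.998, 0.001], [0.006, 0.001, -1.0]]
contact_force: [-14.5, -0.7, 22.8]
finger_gap: 0.0137
finger_force: 31.6
```

```bash
python3 -m inch '[[0,-4,0,0,0,0,0],[0.5,0,0,0,0,0,0],[0.5,0,0,0,0,0,0],[0.5,0,0,0,0,0,0],[0.5,0,0,15,0,0,0],[0.5,0,0,30,0,0,0],[0.5,0,0,35,0,0,0],[0.2,0,0,35,0,0,0],[0,5,-20,30,0,0,0],[0,5,-20,30,0,0,0]]'
python3 -m inch '[[0,7,-20,0,0,0,0],[0,7,-20,0,0,0,0],[0,7,-20,0,0,0,0],[0,7,-20,0,0,0,0],[0,7,-20,0,0,0,0],[0,0,-20,0,0,0,0],[0,0,0,0,0,0,0],[0,0,0,0,0,0,0],[0,0,0,0,0,0,0],[0,0,0,0,0,0,0]]'
python3 - <<'E'
from t import *
o=robot.get_obs();print(o['ee_pos'])
snap('wrist','key');snap('side','skey');snap('scene','ckey')
def tri(a,b):
    L=[]
    for f,u,v in(a,b):
        p,q=world(f,u,v,0),world(f,u,v,.2); L.append((p,(q-p)/np.linalg.norm(q-p)))
    A=sum(np.eye(3)-np.outer(d,d) for _,d in L);B=sum((np.eye(3)-np.outer(d,d))@p for p,d in L)
    x=np.linalg.solve(A,B);print(x,[np.linalg.norm((np.eye(3)-np.outer(d,d))@(x-p)) for p,d in L])
tri(c1(735,202),c2(74,27))
# gray disc search in images near expected
for f,e in(('key',(.64,-.245,.1)),('scene0',(.64,-.245,.1)),('side0',(.64,-.245,.1))):
    u,v=proj(f,e);print(f,u,v)
    g=cv2.imread(f'pics/{f}.png',0);r=70 if f=='key' else 14
    s=4 if f!='key' else 1
    u,v=int(u),int(v);w=g[max(v-r,0):v+r,max(u-r,0):u+r]
    if f!='key':print(max(u-r,0),max(v-r,0));print('\n'.join(' '.join('%3d'%k for k in row) for row in w))
    else:
        c=cv2.HoughCircles(cv2.medianBlur(g,3),cv2.HOUGH_GRADIENT,1,20,param1=80,param2=18,minRadius=12,maxRadius=40)
        if c is not None:
            for k in c[0][:25]: print(k.round(),world(f,k[0],k[1],.1).round(3))
E
```

```text
time_s: 58.7
ee_pos: [0.5626, -0.0184, 0.2156]
tool_rot: [[-0.998, -0.06, 0.0], [-0.06, 0.998, 0.001], [-0.0, 0.001, -1.0]]
contact_force: [1.4, -0.2, -0.6]
finger_gap: 0.0072
finger_force: 0.0
time_s: 59.53
ee_pos: [0.5977, -0.138, 0.2136]
tool_rot: [[-0.998, -0.059, -0.0], [-0.059, 0.998, 0.001], [0.0, 0.001, -1.0]]
contact_force: [0.2, 0.5, 0.2]
finger_gap: -0.0001
finger_force: 0.0
[ 0.59767564 -0.13795682  0.2136429 ]
[ 0.64996418 -0.23723971  0.10583714] [np.float64(0.002753351077168827), np.float64(0.0027533510771686164)]
key 161.7953613772497 280.1483996416032
[598. 380.  39.] [0.702 0.073 0.1  ]
[404. 244.  38.] [ 0.604 -0.083  0.1  ]
[582. 392.  38.] [0.714 0.063 0.1  ]
[464. 242.  35.] [ 0.601 -0.044  0.1  ]
[272. 252.  32.] [ 0.616 -0.17   0.1  ]
[174. 294.  32.] [ 0.65  -0.237  0.1  ]
[332. 250.  34.] [ 0.612 -0.131  0.1  ]
[566. 380.  34.] [0.704 0.049 0.1  ]
[478. 262.  32.] [ 0.614 -0.032  0.1  ]
[446. 374.  36.] [ 0.704 -0.041  0.1  ]
[554. 156.  34.] [0.542 0.002 0.1  ]
[568. 224.  35.] [0.585 0.021 0.1  ]
[550. 240.  33.] [0.596 0.012 0.1  ]
[576.  50.  33.] [0.482
[... 6117 characters left out ...]
 122  94 114 101  94 100  98
110 140 218 221 215 198 151 135 123 127 126 125 128 143 175 212 214 221 222 222 216 218 214 217 216 220 217 218
110 141 215 219 223 220 214 217 218 215 211 214 212 214 217 218 218 218 214 217 219 216 218 220 218 218 221 218
112 127 177 175 173 173 178 173 171 160 143 138 141 140 140 139 136 137 136 133 126 127 115 118 117 117 114 115
 97  72  92 107 103  99  86  87  81  83  77  76  91 107 114 111 113 110 113 108 108 106  95 100 107 107 108 108
102  74  89  94  92  91  84  76  74  76  80  93 101  99  98  97  93  95  93  84  94  94  90  92  94  90  92  91
 95  66  76  79  81  82  79  77  75  76  79  72  78  78  80  79  76  79  73  75  75  72  69  71  67  66  70  71
```

```bash
python3 -m inch '[[0,8,-14,0,0,0,0],[0,10,-20,0,0,0,0],[0,10,-22,-5,0,0,0],[0,10,-22,-15,0,0,0],[0,10,-16,-20,0,0,0],[0,4.3,-6,-20,0,0,0],[0,0,0,-20,0,0,0],[0,0,0,-10,0,0,0],[0,0,0,-5,0,0,0],[0,0,0,0,0,0,0]]'
python3 -m inch '[[0,0,0,-2,0,0,0],[0,0,0,-2,0,0,0],[0,0,0,-1,0,0,0],[0,0,0,-1,0,0,0],[0,0,0,-1,0,0,0],[0,0,0,-1,0,0,0],[0,0,0,-1,0,0,0],[0,0,0,-1,0,0,0],[0,0,0,0,0,0,0],[0,0,0,0,0,0,0]]'
```

```text
time_s: 60.52
ee_pos: [0.6495, -0.2383, 0.118]
tool_rot: [[-0.998, -0.058, -0.002], [-0.058, 0.998, 0.001], [0.002, 0.001, -1.0]]
contact_force: [-0.5, 0.3, 0.4]
finger_gap: -0.0001
finger_force: 0.0
time_s: 61.35
ee_pos: [0.6502, -0.2394, 0.109]
tool_rot: [[-0.998, -0.057, 0.0], [-0.057, 0.998, -0.0], [-0.0, -0.0, -1.0]]
contact_force: [-1.0, 0.3, 2.6]
finger_gap: -0.0001
finger_force: 1.4
```

```bash
python3 -m inch '[[0,0,0,-1,0,0,0],[0,0,0,-1,0,0,0],[0,0,0,-1,0,0,0],[0,0,0,-1,0,0,0],[0,0,0,-1,0,0,0],[0,0,0,0,0,0,0],[0,0,0,0,0,0,0],[0,0,0,0,0,0,0],[0,0,0,0,0,0,0],[0,0,0,0,0,0,0]]'
```

```text
time_s: 62.18
ee_pos: [0.6503, -0.2395, 0.1068]
tool_rot: [[-0.998, -0.057, 0.002], [-0.057, 0.998, 0.0], [-0.002, 0.0, -1.0]]
contact_force: [-8.2, 4.3, 25.4]
finger_gap: -0.0
finger_force: 12.8
```

```bash
for i in 1; do python3 -m inch '[[0,0,0,1,0,0,0],[0,0,0,1,0,0,0],[0,0,0,1,0,0,0],[0,0,0,0.5,0,0,0],[0,0,0,0,0,0,0],[0,0,0,0,0,0,0],[0,0,0,0,0,0,0],[0,0,0,0,0,0,0],[0,0,0,0,0,0,0],[0,0,0,0,0,0,0]]'; python3 -m inch '[[0,0,0,1,0,0,0],[0,0,0,0.5,0,0,0],[0,0,0,0,0,0,0],[0,0,0,0,0,0,0],[0,0,0,0,0,0,0],[0,0,0,0,0,0,0],[0,0,0,0,0,0,0],[0,0,0,0,0,0,0],[0,0,0,0,0,0,0],[0,0,0,0,0,0,0]]';  python3 -m inch '[[0,0,0,1,0,0,0],[0,0,0,0.5,0,0,0],[0,0,0,0,0,0,0],[0,0,0,0,0,0,0],[0,0,0,0,0,0,0],[0,0,0,0,0,0,0],[0,0,0,0,0,0,0],[0,0,0,0,0,0,0],[0,0,0,0,0,0,0],[0,0,0,0,0,0,0]]'; done | grep -E 'ee_pos|contact'
```

```text
ee_pos: [0.6501, -0.2394, 0.1073]
contact_force: [1.8, -0.4, 4.0]
ee_pos: [0.6499, -0.2394, 0.1088]
contact_force: [1.8, 0.6, 3.2]
ee_pos: [0.6497, -0.2393, 0.1102]
contact_force: [1.6, 0.3, 2.1]
```

```bash
python3 -m inch '[[0,0,0,5,0,0,0],[0,0,0,20,0,0,0],[0,0,0,30,0,0,0],[0,0,0,30,0,0,0],[0,-15,20,30,0,0,0],[0,-25,30,0,0,0,0],[0,-25,30,0,0,0,0],[0,-25,30,0,0,0,0],[0,-25,30,0,0,0,0],[0,0,0,0,0,0,0]]'
python3 - <<'E'
from t import *
p=fitw2().x
for c in('side','wrist'):
    f=c+'z';snap(c,f);h=cv2.cvtColor(cv2.imread(f'pics/{f}.png'),cv2.COLOR_BGR2HSV)
    m=cv2.inRange(h,(12,150,90),(25,255,255));n,_,st,ce=cv2.connectedComponentsWithStats(m)
    for i in range(1,n):
        if st[i,4]>40:
            w=world(f,*ce[i],.075)
            if .35<w[0]<.7: print(c,ce[i].round(),st[i,4],w.round(3))
    # knob: darkness at shut vs open positions
    g=cv2.imread(f'pics/{f}.png',0)
    for n,x in(('shut',.009),('mid',-.02),('open',-.046)):
        u,v=proj(f,tw(p,x,-.006,.048)); print(c,n,int(u),int(v), g[int(v)-2:int(v)+3,int(u)-2:int(u)+3].mean() if 2<u<637 and 2<v<477 else None)
E
```

```text
time_s: 65.52
ee_pos: [0.5298, -0.093, 0.2247]
tool_rot: [[-0.998, -0.063, -0.005], [-0.063, 0.998, 0.004], [0.005, 0.005, -1.0]]
contact_force: [0.5, 0.3, -1.2]
finger_gap: 0.0001
finger_force: 0.0
side [271. 186.] 73 [ 0.635 -0.18   0.075]
side [270. 197.] 65 [ 0.633 -0.125  0.075]
side [270. 208.] 65 [ 0.627 -0.07   0.075]
side [270. 220.] 79 [ 0.624 -0.018  0.075]
side [339. 321.] 175 [0.471 0.309 0.075]
side shut 300 238 16.44
side mid 312 238 142.16
side open 323 238 142.48
wrist [410. 329.] 227 [ 0.624 -0.019  0.075]
wrist [214. 329.] 266 [ 0.633 -0.177  0.075]
wrist [273. 334.] 438 [ 0.635 -0.13   0.075]
wrist shut 462 235 43.48
wrist mid 465 200 187.16
wrist open 469 168 185.64
```

Four in the row at about 54 mm pitch, the gate is shut, the bare vial is still in the tray, and the arm is clear.

```bash
python3 -c "
from bench import robot
print(robot.finish_job())"
```

```text
the job is handed in; nothing more can be done
None
```

The job is handed in, no verdict returned: all four loaded carriers slid round the bend into a closed-up row at the stop, the gate is pushed fully shut behind them and the start key was pressed; the final camera check confirmed the row and the shut gate.

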